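# Clear the pinched jar at the star wheel and bring it to the reader

### The job

The jar feeder has jammed: the front jar in the lane stands half inside the star wheel, pinched by one of its arms against the end of the guide rail. Nudge that jar back up the lane clear of the wheel, turn the wheel forward (counter-clockwise from above) by its arms until the next pocket faces the lane, push the row up from behind until you feel the jar bear on the hub, hold that light pressure for a moment, then turn the wheel on by one pocket so that this jar stands in front of the reader. The jars are glass: keep them standing on the deck and never press them hard, leave the second jar in the lane clear of the wheel, and leave the other things on the bench alone.

Things in the scene. Friction and masses are not known exactly. Their poses are not given: they have to be found in the camera images.
- feeder: The jar feeder, a fixed machine: aluminium deck (top 20 mm above the bench) with a lane, a white six-armed star wheel and a grey reader. Origin on the wheel's axis at bench level; x along the lane in the jars' travel (lane into wheel), z up, y left of the travel (robot's side). Directions below: degrees counter-clockwise from its x; the lane lies at 180.
- lane_rear (a point): Middle of the lane at its open rear end, deck level, feeder x = -240 mm; the lane runs along feeder y = 0 up to x = -84 mm. Lower guide rails: 54 mm apart inside, tops 25 mm above the deck. Upper rails (x = -218 to -82 mm) overhang the caps from both sides, 73 to 77 mm above the deck, 44 mm free between them: jars cannot be lifted out or gripped across, closed fingers fit between.
- star_wheel (a joint): Wheel angle, rad, grows counter-clockwise from above (forward, lane to reader). 0 is a hard stop: no turning further back; forward free, friction 0.06 N m, stays where left. Hub radius 35 mm; six arms at 156 + 60 k degrees + angle, 8 mm wide to radius 58, then flaring to a 21 mm wide head, tips at 74 mm; 5 to 21 mm above the deck (hub cap to 25). Next pocket faces the lane at 0.942 rad.
- hub: The wheel's round hub: radius 35 mm, 5 to 21 mm above the deck (steel cap and screw to 25 mm), origin on the wheel's axis at deck level. The jar must be pushed on until it bears on the hub (only a force tells; a few newtons are plenty), otherwise it catches on the fence when the wheel turns on. Over 25 N on a jar is too much.
- pocket (a point): Turns with the wheel, deck level: middle of the next pocket (U-shaped gap, 52 mm wide, between the arms at 96 and 156 degrees + wheel angle; the 156 arm's head pinches the jar), 59.5 mm from the axis. A jar pushed home touches the hub, its middle 59 mm from the axis, with 2 mm play to each arm.
- mouth (a point): Fixed point, deck level, 59.5 mm from the wheel's axis at 180 degrees: where a pocket faces the lane.
- reader_spot (a point): Fixed point, deck level, 59.5 mm from the wheel's axis at 240 degrees (wheel angle 1.990 rad for the next pocket): where the jar shall finally stand, before the reader, a grey box 52 x 50 x 62 mm centred 130 mm from the axis. A steel fence 30 mm high (10 mm at the reader), inner radius 85 mm, runs round the wheel from 200 to 380 degrees.
- jar_1: The jammed front jar: straight-sided amber glass jar with black screw cap and blank paper label, 48 mm across, 70 mm tall, 0.1 to 0.2 kg. Origin: centre of its underside, z up. It starts about 82 mm from the wheel's axis, half inside the wheel; the arms pass it once it is 99 mm or more from the axis. It slides easily (friction about 0.3).
- jar_2: The second jar in the lane, directly behind the jammed one; same jar, same origin. Nothing stands behind it.
- jar_0: Same jar, already read, standing in the wheel's pocket at direction 246 degrees + wheel angle; it rides on with the wheel between the hub and the fence.
- jar_spare: Bystander: a same jar standing on the bench beyond the lane's rear end.
- beaker: Bystander: glass beaker 55 mm across, 68 mm tall, on the bench to the right of the lane's rear end. Origin: centre of its underside.
- forceps: Bystander: steel forceps 119 mm long lying on the bench in front of the lane.
- slips: Bystander: small carton 48 x 48 x 18 mm on the bench, left of the feeder.
- caliper: Bystander: steel vernier caliper 190 mm long lying on the bench further right.

How it is judged:
By the outcome, as a careful person would: the job done as asked, in the order asked, and still so for the second after the job is handed in, with the robot touching nothing.
It also fails if it takes over 72 s, if anything falls off the work surface, if the arm or the gripper's body presses on something with over 40 N, if the wrist force passes 120 N, or if a joint passes its speed limit or range.

### The arm

A 6-joint arm with a two-finger parallel gripper is mounted at the origin on a cart in front of the work surface, level with it; the furniture and walls round the work are solid. World frame = base frame: x ahead of the robot, y to its left, z up, the work surface at z = 0. Lengths are in m, angles in rad, forces in N, time in s.
With the tool pointing down it reaches from about 0.35 to 0.975 m from the base axis. Payload 4.9 kg.
Tool frame: the origin (TCP) lies at the very end of the fingers, on their centre line; the grasp point (between the pads) lies 19 mm behind it; z points along the fingers, y is the line along which they close (so a half turn about z gives the same grasp; the last joint's range is limited). The gripper opens to 85 mm and grips with 20 to 120 N. Pads are 22 mm wide; open, the fingers measure 114 mm over their backs; the gripper's body (76 mm by 85 mm) begins 54 mm behind the grasp point. The pads swing forward as they close: fully open they stand 13 mm farther back than shut.
Start: joints at [-1.239, 0.053, 1.613, -0, 1.476, -0.119], TCP at [0.272, -0.563, 0.231] pointing down, gripper open.
Joint ranges: [-3.01, 3.01], [-1.01, 2.22], [0.06, 2.58], [-1.02, 4.17], [0.09, 2.62], [-3.14, 3.14]. Speed limits (rad/s): [2.57, 2.57, 3.14, 3.14, 3.14, 3.14].

### API

Orientations are given as a unit quaternion [w, x, y, z].
In Python, from plant import state, optics, ticket, nets gives the robot as it stands. The module is installed in compiled form; this text tells all that it offers.
- The arm moves only by the shell command python3 -m inch 'ROWS' [OPENING]. ROWS is JSON, a list of rows, each an object of numbers: "dx", "dy", "dz": the shift along the tool's x, y, z as a fraction of full scale; "rx", "ry", "rz": the turn, a rotation vector about the tool's x, y, z as a fraction of full scale. In form: [{"dx": .., "dy": .., "dz": .., "rx": .., "ry": .., "rz": ..}, ...]. A call has 1 to 5 rows; each row is the pose to reach, as a shift and turn from the pose commanded when the call began, along the tool's axes at that moment; what a row does not reach only later rows make up. Full scale, the value 1, is 0.8 m for a shift and 1.5 rad for a turn. A row lasts 1/10 s, in which the tool goes at most 50 mm and 8.59 degrees, less where a joint would pass 70% of its speed; a pose out of reach is approached as far as the arm can. A call with a number of a shift or a turn outside -1 to 1 is refused whole. A call with a gripper value outside its range is refused whole. OPENING is the opening, from -1 (shut) to 1 (fully open), set as the call begins (- or left out, the last holds). The fingers move at their own pace and stop on an object; the grip force is fixed at half the most. Time passes only in rows, so rows that repeat a pose let the fingers close. It gives the time, the measured TCP pose, the force, the opening and the grip force at its end, in the units of the state.
- state(): the state, without advancing time (a new reading comes with each control period).
- optics.grab_frame(name): name is "scene" or "top" or "wrist"; returns the picture (400x640x3 uint8, red, green, blue); there is no depth.
- optics.camera_info(name): a dict with "fx", "fy", "cx", "cy" (pixels), "R" (3x3) and "t" (3): a world point X has camera coordinates R X + t. Camera axes: x right, y down, z forward; pixel columns grow to the right and rows downward; lengths in m; the calibration is good to about 2 mm. A picture is of the moment at which its call begins: read the wrist's pose just before it. camera_info takes no time and is no camera call; for the wrist camera it gives the pose at the moment of the call.
- ticket.job_done(): hands the job in; it is judged then, once.
Trained networks look in the newest picture that a camera, given by its name, has taken for a name from the list of things; names that differ only in an ending like _2 or _b are one class to them, and where a whole thing is asked for, a point or a joint stands for the part that bears it (a point fixed in the world has none). Each returns a list of dicts, best first, with "confidence" (0 to 1); they miss things now and then, are a little off and sometimes report something else, mostly with a low value. They report only what shows in the picture. A call takes as long as a camera call.
- nets.boxes_of(camera, name): "bbox" ([centre column, centre row, width, height] in pixels, round what is visible of it).
- nets.outline_of(camera, name): "pixels" (400x640 bool, what is visible of it) and "bbox" ([centre column, centre row, width, height] in pixels, round what is visible of it).
The state is a dict: "time": time; "joint_pos": joint angles; "joint_vel": joint speeds; "joint_efforts": joint torques, N m; "tool_pos": TCP position; "tool_rot": TCP orientation; "contact_force": force on the tool from outside, world axes, zero at the start; "ft_torque": the same for the moment, N m; "gripper_width": opening from 0.0 (shut) to 1.0 (fully open); "grasp_force": force on a finger pad.
Only numpy, scipy, OpenCV 4.12 (cv2) and the standard library are available. Lean on these libraries where they do the work, as an engineer would, in place of code of your own. Each camera call takes 0.05 s, during which the arm holds its last target. There are 200 camera calls.

## Working session

There is one attempt and no reset: what is moved stays moved. The work goes in short steps, Python scripts to look and compute and a shell command to move; the robot and the scene stay as the last step left them, time stands still between calls to the robot, and variables do not carry over. Pictures are saved under pics/ and viewed, at most 10 in all, crops included, and the job is handed in when it is done.

```bash
mkdir -p pics; python3 - <<'E'
from plant import state, optics, ticket, nets
import cv2,numpy as np
s=state();print({k:np.round(v,3).tolist() for k,v in s.items()})
for n in("top","scene"):
    im=optics.grab_frame(n);cv2.imwrite(f"pics/{n}0.png",im[:,:,::-1])
    c=optics.camera_info(n);print(n,c)
    for t in("jar_1","hub","star_wheel","feeder","jar_spare","beaker"):
        print(t,[(np.round(b["bbox"],1).tolist(),round(b["confidence"],2)) for b in nets.boxes_of(n,t)])
E
```

```text
{'time': 0.0, 'joint_pos': [-1.239, 0.053, 1.614, -0.0, 1.476, -0.119], 'joint_vel': [-0.001, 0.001, 0.0, -0.002, -0.001, 0.001], 'joint_efforts': [-0.002, -39.368, -37.018, -0.0, 0.007, 0.0], 'tool_pos': [0.272, -0.562, 0.23], 'tool_rot': [-0.001, 0.975, 0.224, -0.0], 'contact_force': [0.716, 1.004, -0.98], 'ft_torque': [0.001, 0.043, -0.063], 'grasp_force': 0.0, 'gripper_width': 0.997}
top {'fx': 492.09158173736444, 'fy': 492.09158173736444, 'cx': 315.4878118073937, 'cy': 196.13245774195025, 'R': array([[ 0.0072282 , -0.99986804,  0.01454822],
       [-0.99280577, -0.00891449, -0.11940363],
       [ 0.11951757, -0.01358049, -0.9927392 ]]), 't': array([-0.36327545,  0.47475135,  1.28771897])}
jar_1 [([308.2, 190.9, 17.1, 21.4], 0.82), ([282.9, 171.6, 14.3, 20.5], 0.77), ([328.9, 188.4, 16.6, 18.6], 0.61), ([303.8, 182.0, 127.5, 91.0], 0.2)]
hub [([275.6, 197.9, 26.3, 29.7], 0.95)]
star_wheel [([278.3, 195.2, 53.6, 54.3], 0.74)]
feeder [([302.2, 182.8, 131.0, 95.7], 0.95), ([282.0, 169.9, 13.8, 20.7], 0.52), ([342.4, 238.2, 7.5, 5.5], 0.4)]
jar_spare [([407.9, 194.4, 20.1, 22.1], 0.6), ([282.9, 173.1, 19.1, 18.3], 0.49)]
beaker [([399.5, 226.1, 21.7, 17.5], 0.59)]
scene {'fx': 388.057036332453, 'fy': 388.057036332453, 'cx': 316.63767961141303, 'cy': 196.98484599795228, 'R': array([[ 0.57972577, -0.81468005,  0.01464426],
       [-0.43663635, -0.32578397, -0.83857826],
       [ 0.68794384,  0.47975121, -0.54458429]]), 't': array([-0.57237974,  0.14542086,  0.96325817])}
jar_1 [([301.2, 178.8, 6.3, 24.7], 0.74), ([314.4, 192.9, 20.0, 22.1], 0.67), ([331.9, 198.6, 19.5, 29.2], 0.63)]
hub [([288.4, 194.4, 20.1, 15.1], 0.56)]
star_wheel [([283.6, 197.1, 37.5, 25.8], 0.61)]
feeder [([308.1, 204.8, 119.9, 61.5], 0.73)]
jar_spare [([392.9, 234.8, 23.5, 30.7], 0.76)]
beaker [([372.6, 252.1, 27.1, 31.1], 0.7)]
```

View crop.

```bash
cat > h.py <<'E'
from plant import state, optics, ticket, nets
import cv2,numpy as np
def ray(c,u,v,z):
    R=np.array(c["R"]);t=np.array(c["t"]);o=-R.T@t
    d=R.T@np.array([(u-c["cx"])/c["fx"],(v-c["cy"])/c["fy"],1.]);return o+d*(z-o[2])/d[2]
def proj(c,X):
    p=np.array(c["R"])@np.array(X)+np.array(c["t"]);return p[:2]/p[2]*[c["fx"],c["fy"]]+[c["cx"],c["cy"]]
E
python3 - <<'E'
from h import *
im=cv2.imread("pics/top0.png")[120:270,230:430]
cv2.imwrite("pics/top0c.png",cv2.resize(im,None,fx=4,fy=4,interpolation=cv2.INTER_CUBIC))
c=optics.camera_info("top")
print(ray(c,275.6,197.9,.043),ray(c,408,194,.05),ray(c,308,190.9,.06),ray(c,329,188.4,.06))
E
```

```text
[ 0.47057606 -0.25352462  0.043     ] [ 0.48329612 -0.60429328  0.05      ] [ 0.48784936 -0.33927577  0.06      ] [ 0.49497601 -0.3943718   0.06      ]
```

View pics/top0c.png

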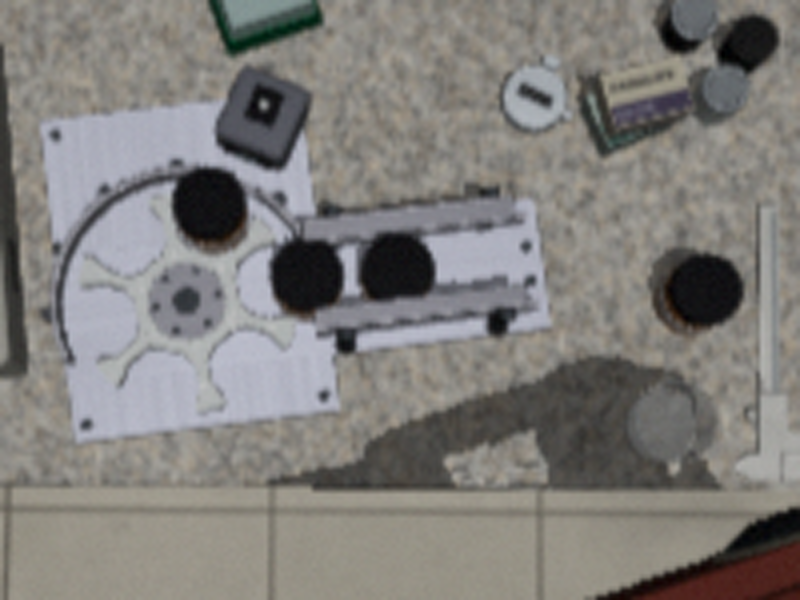

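The top view shows the wheel hub at crop (187,300), jar_1's cap at (307,275), jar_2's cap at (397,268) and the reader at (265,115). The lane runs to the right, tilted about 7°. I'll move the wrist camera over the feeder for a precise fix.

```bash
python3 -m inch '[{"dx":0.25,"dy":-0.11,"dz":-0.09,"rz":0.216},{"dx":0.25,"dy":-0.11,"dz":-0.09,"rz":0.216},{"dx":0.25,"dy":-0.11,"dz":-0.09,"rz":0.216},{"dx":0.25,"dy":-0.11,"dz":-0.09,"rz":0.216},{"dx":0.25,"dy":-0.11,"dz":-0.09,"rz":0.216}]' -1; python3 -m inch '[{"dx":0,"dy":0},{"dx":0},{"dx":0}]'
python3 - <<'E'
from h import *
s=state();print(s["tool_pos"],s["tool_rot"],s["contact_force"])
c=optics.camera_info("wrist");print(c)
im=optics.grab_frame("wrist");cv2.imwrite("pics/w0.png",im[:,:,::-1])
print(proj(c,[.4706,-.2535,.043]),proj(c,[.488,-.339,.09]))
E
```

```text
[ 0.27230268 -0.56255674  0.23132851] [2.12450519e-05 9.74705335e-01 2.23493867e-01 8.73881145e-06] [-0.5175515  -0.06620743  0.13096602]
{'fx': 297.83135402777816, 'fy': 297.83135402777816, 'cx': 321.2239404310375, 'cy': 198.58769095225617, 'R': array([[ 4.36491099e-01, -8.99708407e-01, -5.50106928e-04],
       [-8.54964055e-01, -4.14973762e-01,  3.11180401e-01],
       [-2.80199903e-01, -1.35357153e-01, -9.50350701e-01]]), 't': array([-0.62591702, -0.04125678,  0.38074665])}
[  84.69686484 -200.87584937] [ 163.89066678 -223.75072843]validation failed for argument at $[0]...
validation failed for argument at $[0]...
```

View pics/w0.png

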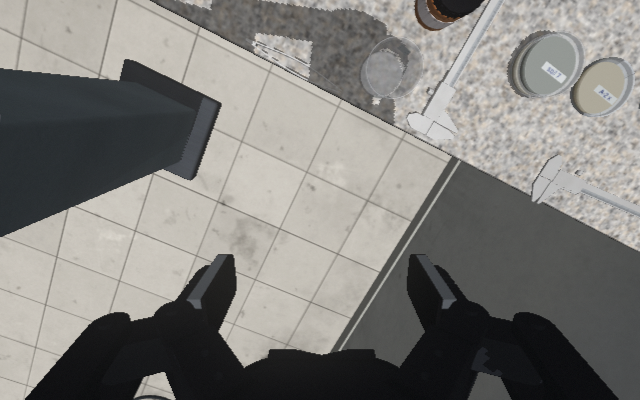

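The picture is from the start pose: the beaker is at (385,68), and the feeder is out of view. The move was refused because every row needs all six keys.

```bash
python3 -m inch '[{"dx":0.25,"dy":-0.11,"dz":-0.09,"rx":0,"ry":0,"rz":0.216},{"dx":0.25,"dy":-0.11,"dz":-0.09,"rx":0,"ry":0,"rz":0.216},{"dx":0.25,"dy":-0.11,"dz":-0.09,"rx":0,"ry":0,"rz":0.216},{"dx":0.25,"dy":-0.11,"dz":-0.09,"rx":0,"ry":0,"rz":0.216},{"dx":0.25,"dy":-0.11,"dz":-0.09,"rx":0,"ry":0,"rz":0.216}]' -1; python3 -m inch '[{"dx":0,"dy":0,"dz":0,"rx":0,"ry":0,"rz":0},{"dx":0,"dy":0,"dz":0,"rx":0,"ry":0,"rz":0}]'
python3 - <<'E'
from h import *
s=state();print(s["tool_pos"],s["tool_rot"],s["contact_force"])
c=optics.camera_info("wrist");print(-c["R"].T@c["t"])
im=optics.grab_frame("wrist");cv2.imwrite("pics/w1.png",im[:,:,::-1])
print(proj(c,[.4706,-.2535,.043]),proj(c,[.488,-.339,.09]),proj(c,[.50,-.49,.02]))
E
```

```text
time: 1.25
tool_pos: [0.4159, -0.3941, 0.3052]
tool_rot: [0.001, 0.998, 0.064, 0.001]
contact_force: [-0.0, -0.5, -0.3]
gripper_width: 0.144
grasp_force: 0.0
time: 1.45
tool_pos: [0.4142, -0.396, 0.3036]
tool_rot: [0.0, 0.998, 0.064, 0.0]
contact_force: [0.3, 0.4, -0.8]
gripper_width: -0.001
grasp_force: 0.0
[ 0.41424671 -0.39600615  0.30359784] [4.63746449e-04 9.97949550e-01 6.40037475e-02 4.47695355e-06] [ 0.32178563  0.37683748 -0.78942802]
[ 0.49385764 -0.38652611  0.44659907]
[216.70424651 105.8520252 ] [278.8888143  100.73106893] [396.5257405  106.56719903]
```

```bash
python3 - <<'E'
import cv2
im=cv2.imread("pics/w1.png")[10:240,140:440]
cv2.imwrite("pics/w1c.png",cv2.resize(im,(800,int(230*8/3)) if 0 else (780,598),interpolation=cv2.INTER_CUBIC))
E
```

```text
(no output)
```

View pics/w1c.png

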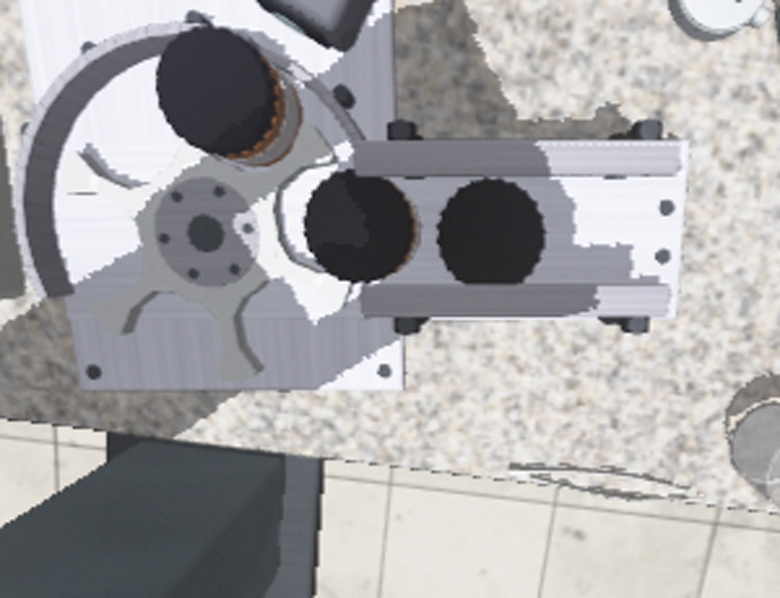

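The view is now nearly aligned with the lane. Crop positions: hub screw (206,233), cap centres (359,225) and (491,232). The upper rails' inner edges are at rows 176 and 284, and the rail ends at columns 352–362 and 670–681.

```bash
python3 - <<'E'
from h import *
c=optics.camera_info("wrist")
P=lambda x,y,z:ray(c,140+x/2.6,10+y/2.6,z)[:2]
hub=P(206,233,.046)
a=lambda p,q:np.degrees(np.arctan2(*(p-q)[::-1]))
print("hub",hub)
print("ang rail far",a(P(355,176,.097),P(680,175,.097)),"near",a(P(362,284,.097),P(670,284,.097)),"deck",a(P(82,390,.02),P(403,388,.02)),"screws",a(P(93,372,.02),P(384,371,.02)))
m1=(P(352,176,.097)+P(362,284,.097))/2; m2=(P(681,176,.097)+P(670,284,.097))/2
j1=P(359,225,.09);j2=P(491,232,.09)
print("mid",m1,m2,a(m1,m2),a(hub,m2), "gap",np.linalg.norm(P(352,176,.097)-P(362,284,.097)))
for th in(a(hub,m2),):
    e=np.array([np.cos(np.radians(th)),np.sin(np.radians(th))]);n=np.array([-e[1],e[0]])
    for nm,p in dict(m1=m1,m2=m2,j1=j1,j2=j2,j0=P(213,91,.09),a96t=P(240,372,.04),a36t=P(125,325,.04),a156=P(315,318,.04)).items():
        d=p-hub;print(nm,d@e*1e3,d@n*1e3,np.degrees(np.arctan2(d@n,d@e)))
t=optics.camera_info("top"); print("top hub",ray(t,276.6,195,.046))
E
```

```text
hub [ 0.47823368 -0.25798579]
ang rail far 97.47688238388412 near 97.31530857024339 deck 97.67756539927021 screws 97.51438052382751
mid [ 0.48915105 -0.33848469] [ 0.50646136 -0.47334701] 97.3142304656992 97.46726526745041 gap 0.04379452931510315
m1 -81.23502128849579 -0.36316675220258887 -179.7438569817546
m2 -217.20326146050968 6.732892363414257e-15 180.0
j1 -81.20242362693406 -2.924515914908421 -177.93737649609366
j2 -138.6084332196044 0.11589015235565647 179.95209515816882
j0 -23.312922435932013 -55.52387044826373 -112.77617471474865
a96t -8.323568331580939 69.29548644990852 96.84938371023895
a36t 48.64497553097418 44.86054813369864 42.68234611069297
a156 -49.54992988757126 41.579908848665774 139.99824871495463
top hub [ 0.47797957 -0.2562417   0.046     ]
```

```bash
python3 -m inch '[{"dx":0.1,"dy":-0.117,"dz":0.225,"rx":0,"ry":0,"rz":0},{"dx":0.1,"dy":-0.117,"dz":0.225,"rx":0,"ry":0,"rz":0},{"dx":0.1,"dy":-0.117,"dz":0.225,"rx":0,"ry":0,"rz":0},{"dx":0.1,"dy":-0.117,"dz":0.225,"rx":0,"ry":0,"rz":0},{"dx":0.1,"dy":-0.117,"dz":0.225,"rx":0,"ry":0,"rz":0}]'; python3 -m inch '[{"dx":0,"dy":0,"dz":0,"rx":0,"ry":0,"rz":0},{"dx":0,"dy":0,"dz":0,"rx":0,"ry":0,"rz":0}]'
cat >> h.py <<'E'
A=np.radians(97.4);O=np.array([.4782,-.2580])
e=np.array([np.cos(A),np.sin(A)]);n=np.array([-e[1],e[0]])
def rep():
    s=state();d=(s["tool_pos"][:2]-O);q=s["tool_rot"];f=np.array(s["contact_force"])
    print("feeder mm",np.round([d@e*1e3,d@n*1e3,s["tool_pos"][2]*1e3],1),"toolx deg",round(2*np.degrees(np.arctan2(q[2],q[1])),2),"F",np.round([f[:2]@e,f[:2]@n,f[2]],1),"t",s["time"])
def wrist(name):
    c=optics.camera_info("wrist");im=optics.grab_frame("wrist");cv2.imwrite(f"pics/{name}.png",im[:,:,::-1]);return c,im
E
python3 -c "from h import *;rep()"
```

```text
time: 2.0
tool_pos: [0.4786, -0.2904, 0.1169]
tool_rot: [-0.004, 0.998, 0.063, -0.004]
contact_force: [-0.4, -0.1, -0.9]
gripper_width: -0.002
grasp_force: 0.0
time: 2.2
tool_pos: [0.4816, -0.2949, 0.1246]
tool_rot: [0.001, 0.998, 0.063, 0.0]
contact_force: [-0.6, -0.2, -0.4]
gripper_width: 0.002
grasp_force: 0.0
feeder mm [-37.1   1.4 124.6] toolx deg 7.21 F [-0.1  0.6 -0.4] t 2.2
```

```bash
python3 -m inch '[{"dx":0.002,"dy":0,"dz":0.04,"rx":0,"ry":0,"rz":0},{"dx":0.002,"dy":0,"dz":0.08,"rx":0,"ry":0,"rz":0},{"dx":0.002,"dy":0,"dz":0.087,"rx":0,"ry":0,"rz":0},{"dx":0.002,"dy":0,"dz":0.087,"rx":0,"ry":0,"rz":0}]'; python3 -c "from h import *;rep()"
python3 -m inch '[{"dx":0,"dy":0.006,"dz":0,"rx":0,"ry":0,"rz":0},{"dx":0,"dy":0.011,"dz":0,"rx":0,"ry":0,"rz":0},{"dx":0,"dy":0.015,"dz":0,"rx":0,"ry":0,"rz":0},{"dx":0,"dy":0.018,"dz":0,"rx":0,"ry":0,"rz":0}]'; python3 -c "
from h import *;rep();wrist('w2')
im=optics.grab_frame('top')[120:270,230:430,::-1];cv2.imwrite('pics/t2.png',cv2.resize(im,None,fx=4,fy=4,interpolation=cv2.INTER_CUBIC))
a=cv2.imread('pics/w2.png')[:300,:];cv2.imwrite('pics/w2.png',a)"
```

```text
time: 2.6
tool_pos: [0.4831, -0.2944, 0.0548]
tool_rot: [0.0, 0.998, 0.063, 0.0]
contact_force: [0.9, 0.4, 0.2]
gripper_width: -0.002
grasp_force: 0.0
feeder mm [-36.8  -0.2  54.8] toolx deg 7.18 F [ 0.3 -0.9  0.2] t 2.6
time: 3.0
tool_pos: [0.4856, -0.3081, 0.0549]
tool_rot: [0.001, 0.998, 0.063, 0.001]
contact_force: [-0.4, 0.3, 2.3]
gripper_width: -0.003
grasp_force: 0.7
feeder mm [-50.6  -0.9  54.9] toolx deg 7.26 F [0.4 0.4 2.3] t 3.0
```

View pics/w2.png

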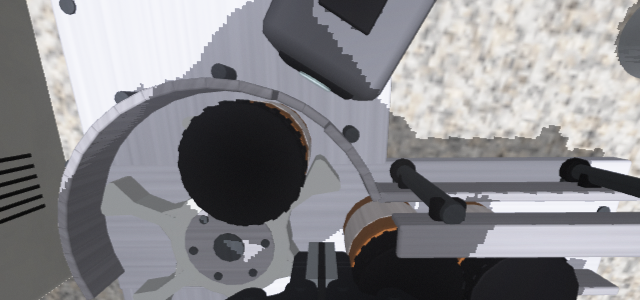

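The wrist view shows the closed fingers at (322,265), right beside jar_1's cap at about (350,250). Jar_0 is in its pocket. I'll continue the push.

```bash
python3 -m inch '[{"dx":0,"dy":0.005,"dz":0,"rx":0,"ry":0,"rz":0},{"dx":0,"dy":0.01,"dz":0,"rx":0,"ry":0,"rz":0},{"dx":0,"dy":0.015,"dz":0,"rx":0,"ry":0,"rz":0},{"dx":0,"dy":0.019,"dz":0,"rx":0,"ry":0,"rz":0},{"dx":0,"dy":0.021,"dz":0,"rx":0,"ry":0,"rz":0}]'; python3 - <<'E'
from h import *
rep();im=optics.grab_frame('top')
c=optics.camera_info("top")
for b in nets.outline_of("top","jar_1"):
    m=b["pixels"]; v,u=np.nonzero(m); p=ray(c,u.mean(),v.mean(),.075)[:2]-O;print(round(b["confidence"],2),b["bbox"],p@e*1e3,p@n*1e3)
im=im[120:270,230:430,::-1];cv2.imwrite('pics/t3.png',cv2.resize(im,None,fx=4,fy=4,interpolation=cv2.INTER_CUBIC))
E
```

```text
time: 3.6
tool_pos: [0.4871, -0.3243, 0.0537]
tool_rot: [-0.0, 0.998, 0.063, -0.0]
contact_force: [-0.6, 2.8, 2.2]
gripper_width: 0.001
grasp_force: 1.2
feeder mm [-66.9  -0.3  53.7] toolx deg 7.25 F [2.8 0.2 2.2] t 3.6
0.58 [336.2, 186.4, 16.8, 14.9] -157.33788497471193 0.8755238595141139
0.24 [427.8, 205.2, 24.9, 70.5] -371.2936358275804 103.76557885411971
```

View pics/t3.png

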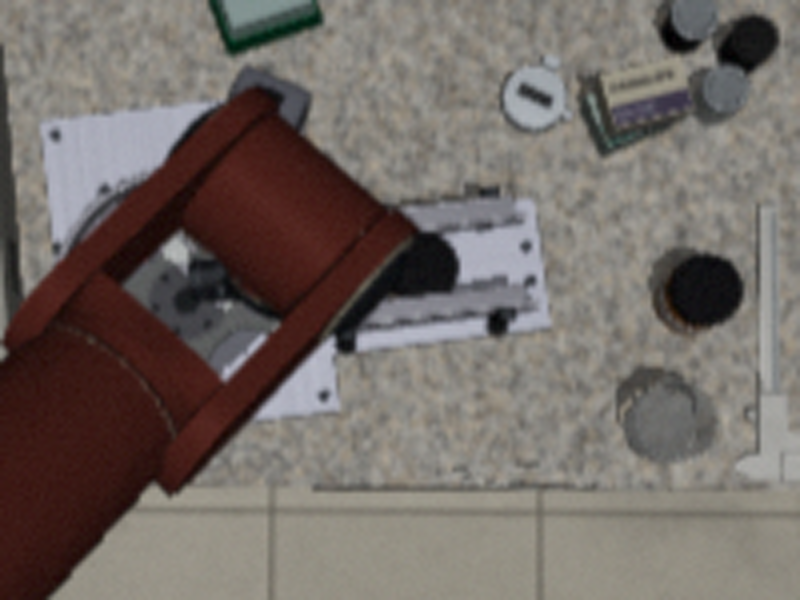

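Jar_2's cap moved to crop (424,262), so jar_2 stands about 155 mm from the axis and jar_1 about 106 mm. Both are clear. Next I'll back off, lift, and go to the empty pocket at direction 6°.

```bash
python3 -m inch '[{"dx":0,"dy":-0.01,"dz":0,"rx":0,"ry":0,"rz":0},{"dx":0,"dy":-0.012,"dz":-0.02,"rx":0,"ry":0,"rz":0},{"dx":0,"dy":-0.012,"dz":-0.088,"rx":0,"ry":0,"rz":0},{"dx":0,"dy":-0.012,"dz":-0.088,"rx":0,"ry":0,"rz":0}]' >/dev/null
python3 -m inch '[{"dx":-0.008,"dy":-0.147,"dz":0,"rx":0,"ry":0,"rz":-0.07},{"dx":-0.008,"dy":-0.147,"dz":0,"rx":0,"ry":0,"rz":-0.07},{"dx":-0.008,"dy":-0.147,"dz":0,"rx":0,"ry":0,"rz":-0.07},{"dx":-0.008,"dy":-0.147,"dz":0,"rx":0,"ry":0,"rz":-0.07}]' >/dev/null; python3 - <<'E'
from h import *
rep();print(np.round(state()["joint_pos"],2));c,im=wrist("w4")
# predicted: pixels for deck-level pocket 6deg etc
for nm,(r,d) in dict(hub=(0,0),a36=(70,36),am24=(70,-24),a96=(70,96)).items():
    X=O+r/1e3*(np.cos(np.radians(d))*e+np.sin(np.radians(d))*n);print(nm,proj(c,[*X,.041]))
cv2.imwrite("pics/w4c.png",im[100:,100:540,::-1])
E
```

```text
feeder mm [ 62.5   5.7 124.8] toolx deg 13.46 F [-0.8 -0.9 -1.1] t 4.5
[-0.55 -0.15  1.99 -0.    1.3   0.79]
hub [397.50924658 206.56584315]
a36 [322.39296301 245.49954287]
am24 [322.67448679 163.71200132]
a96 [391.04444878 281.39582152]
```

View pics/w4c.png

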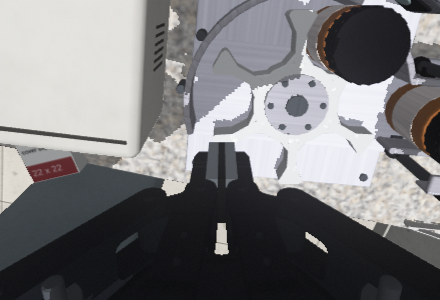

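The view shows the wheel and fingers, and a tall white box close on the left with its base edge near crop (165,150). I'll check clearance.

```bash
python3 - <<'E'
from h import *
c=optics.camera_info("wrist")
def f(u,v,z):
    d=ray(c,u,v,z)[:2]-O;return np.round([d@e*1e3,d@n*1e3])
cam=-c["R"].T@c["t"];print("cam",(cam[:2]-O)@e,(cam[:2]-O)@n,cam[2])
for (u,v) in((265,230),(270,110),(262,250)): print("base",f(u,v,0))
for z in(.05,.1,.15,.2,.25): print(z,f(240,245,z),f(250,110,z))
print("slips",f(155,266,.018))
E
```

```text
cam 0.06860532597038031 -0.0740903239624577 0.2681217049658285
base [110.  51.]
base [111. -62.]
base [112.  73.]
0.05 [122.  43.] [117. -63.]
0.1 [110.  16.] [106. -66.]
0.15 [ 98. -11.] [ 95. -68.]
0.2 [ 85. -38.] [ 84. -71.]
0.25 [ 73. -64.] [ 73. -73.]
slips [210.  91.]
```

View pics/scene0.png

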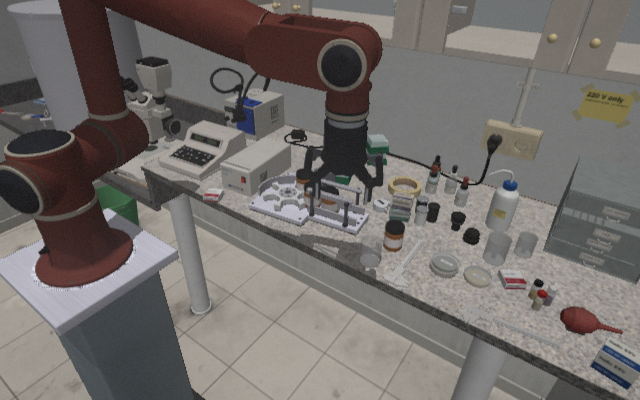

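The box wall stands at feeder x≈110 mm and is about 0.1 m tall. To stay away from both it and the rails, I'll turn the wheel in two bites per pocket on the robot's side, with the finger blade radial.

```bash
python3 -m inch '[{"dx":-0.068,"dy":0.044,"dz":0,"rx":0,"ry":0,"rz":0.349},{"dx":-0.068,"dy":0.044,"dz":0,"rx":0,"ry":0,"rz":0.349},{"dx":-0.068,"dy":0.044,"dz":0,"rx":0,"ry":0,"rz":0.349},{"dx":-0.068,"dy":0.044,"dz":0,"rx":0,"ry":0,"rz":0.349},{"dx":-0.068,"dy":0.044,"dz":0,"rx":0,"ry":0,"rz":0.349}]' >/dev/null
python3 -m inch '[{"dx":0,"dy":0,"dz":0.04,"rx":0,"ry":0,"rz":0},{"dx":0,"dy":0,"dz":0.08,"rx":0,"ry":0,"rz":0},{"dx":0,"dy":0,"dz":0.1,"rx":0,"ry":0,"rz":0},{"dx":0,"dy":0,"dz":0.114,"rx":0,"ry":0,"rz":0},{"dx":0,"dy":0,"dz":0.114,"rx":0,"ry":0,"rz":0}]' >/dev/null
cat >> h.py <<'E'
def move(pts):
    # pts: list of (feeder x mm, y mm, tool-y feeder deg, z mm); prints rows from present pose
    s=state();q=s["tool_rot"];d=s["tool_pos"][:2]-O;p=np.array([d@e,d@n])*1e3
    ty=2*np.degrees(np.arctan2(q[2],q[1]))-90-97.4; tx=np.radians(ty+90);t=np.radians(ty)
    for x,y,a,z in pts:
        D=np.array([x,y])-p; r=((a-ty+180)%360-180)
        print("dx %.4f dy %.4f dz %.4f rz %.4f"%((D@[np.cos(tx),np.sin(tx)])/800,(D@[np.cos(t),np.sin(t)])/800,(s["tool_pos"][2]*1e3-z)/800,-np.radians(r)/1.5))
def pk(d,t,r=60,z=34):
    c,s=np.cos(np.radians(d)),np.sin(np.radians(d));return (r*c-t*s,r*s+t*c,d+90,z)
E
python3 - <<'E'
from h import *
rep();print(pk(66,0));move([pk(66,9),pk(70,11),pk(74,11),pk(78,11),pk(82,11)])
E
```

```text
feeder mm [20.3 57.1 31.6] toolx deg -16.68 F [ 0.7 -0.   0.4] t 5.55
(np.float64(24.404198584548013), np.float64(54.812727458556054), 156, 34)
dx 0.0005 dy 0.0054 dz -0.0031 rz -0.0010
dx 0.0016 dy 0.0131 dz -0.0031 rz -0.0475
dx 0.0031 dy 0.0182 dz -0.0031 rz -0.0941
dx 0.0050 dy 0.0232 dz -0.0031 rz -0.1406
dx 0.0072 dy 0.0280 dz -0.0031 rz -0.1872
```

```bash
python3 -m inch '[{"dx":0.0005,"dy":0.0054,"dz":-0.002,"rx":0,"ry":0,"rz":0},{"dx":0.0016,"dy":0.013,"dz":-0.002,"rx":0,"ry":0,"rz":-0.0475},{"dx":0.003,"dy":0.018,"dz":-0.002,"rx":0,"ry":0,"rz":-0.094},{"dx":0.005,"dy":0.023,"dz":-0.002,"rx":0,"ry":0,"rz":-0.141},{"dx":0.007,"dy":0.028,"dz":-0.002,"rx":0,"ry":0,"rz":-0.187}]' 
python3 - <<'E'
from h import *
rep();move([pk(86,11),pk(90,11),pk(93,11),pk(93,8),pk(93,8,60,110)])
E
```

```text
time: 6.05
tool_pos: [0.4197, -0.2691, 0.0362]
tool_rot: [0.0, 1.0, -0.004, 0.001]
contact_force: [0.8, 3.0, 0.2]
gripper_width: -0.001
grasp_force: 1.0
feeder mm [-3.5 59.5 36.2] toolx deg -0.46 F [ 2.9 -1.2  0.2] t 6.05
dx -0.0009 dy 0.0043 dz 0.0028 rz -0.0449
dx 0.0006 dy 0.0094 dz 0.0028 rz -0.0915
dx 0.0020 dy 0.0132 dz 0.0028 rz -0.1264
dx 0.0013 dy 0.0095 dz 0.0028 rz -0.1264
dx 0.0013 dy 0.0095 dz -0.0922 rz -0.1264
```

```bash
python3 -m inch '[{"dx":-0.001,"dy":0.0043,"dz":0.003,"rx":0,"ry":0,"rz":-0.045},{"dx":0.0006,"dy":0.0094,"dz":0.003,"rx":0,"ry":0,"rz":-0.0915},{"dx":0.002,"dy":0.0135,"dz":0.003,"rx":0,"ry":0,"rz":-0.1265},{"dx":0.001,"dy":0.008,"dz":0.003,"rx":0,"ry":0,"rz":-0.1265},{"dx":0.001,"dy":0.008,"dz":-0.06,"rx":0,"ry":0,"rz":-0.1265}]' 
python3 - <<'E'
from h import *
rep();move([pk(33,5,60,90)])
E
```

```text
time: 6.55
tool_pos: [0.4152, -0.2713, 0.0766]
tool_rot: [-0.005, 0.996, 0.089, -0.005]
contact_force: [0.5, -0.3, 0.1]
gripper_width: -0.003
grasp_force: 0.0
feeder mm [-5.  64.2 76.6] toolx deg 10.17 F [-0.4 -0.5  0.1] t 6.55
dx 0.0372 dy -0.0641 dz -0.0168 rz 0.6954
```

```bash
python3 -m inch '[{"dx":0.037,"dy":-0.064,"dz":-0.017,"rx":0,"ry":0,"rz":0.69},{"dx":0.037,"dy":-0.064,"dz":-0.017,"rx":0,"ry":0,"rz":0.69},{"dx":0.037,"dy":-0.064,"dz":-0.017,"rx":0,"ry":0,"rz":0.69},{"dx":0.037,"dy":-0.064,"dz":-0.017,"rx":0,"ry":0,"rz":0.69},{"dx":0.037,"dy":-0.064,"dz":-0.017,"rx":0,"ry":0,"rz":0.69}]' >/dev/null
python3 -m inch '[{"dx":0,"dy":0,"dz":0,"rx":0,"ry":0,"rz":0.19},{"dx":0,"dy":0,"dz":0,"rx":0,"ry":0,"rz":0.19},{"dx":0,"dy":0,"dz":0,"rx":0,"ry":0,"rz":0.19}]' >/dev/null
python3 - <<'E'
from h import *
rep();c,im=wrist("w5")
# wheel mask: polar unwrap at radius 62..72, z=.041
for r in (48,62,70):
    a=np.arange(-60,260,2.);v=[]
    for d in a:
        X=O+r/1e3*(np.cos(np.radians(d))*e+np.sin(np.radians(d))*n);u=proj(c,[*X,.041]).round().astype(int)
        v.append(im[u[1],u[0]].tolist() if 0<=u[0]<640 and 0<=u[1]<400 else None)
cv2.imwrite("pics/w5c.png",cv2.resize(im[:330,80:560,::-1],None,fx=1.6,fy=1.6))
move([pk(33,5)])
E
```

```text
feeder mm [43.2 33.2 96.7] toolx deg -48.25 F [-0.  -0.6 -0.3] t 7.35
dx -0.0072 dy 0.0007 dz 0.0782 rz 0.0173
```

View pics/w5c.png

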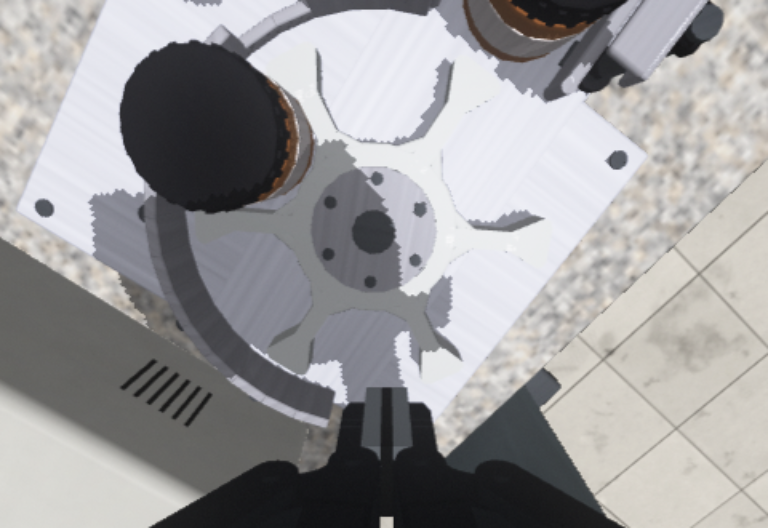

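The wheel has turned. Arm heads appear at crop (515,237), (465,80), (300,75), (290,348) and (438,345), with the fingers over the pocket at (385,400).

```bash
python3 - <<'E'
from h import *
c=optics.camera_info("wrist")
print((ray(c,80+374/1.6,232/1.6,.046)[:2]-O)*1e3)
for u,v in((515,237),(470,80),(302,72),(290,348),(438,345)):
    d=ray(c,80+u/1.6,v/1.6,.041)[:2]-O; d=[d@e*1e3,d@n*1e3]; a=np.degrees(np.arctan2(d[1],d[0]));print(np.round(d),np.hypot(*d),a,(a-36)%60)
E
```

```text
[0.87171603 1.5935731 ]
[-29.  49.] 56.85879257417183 121.15255425913807 25.15255425913807
[-66.  -3.] 65.67642415623247 -177.4851355254524 26.514864474547608
[-32. -57.] 64.93074523498008 -119.51943846149885 24.48056153850115
[66. -3.] 66.19961859287316 -2.4544841745067028 21.545515825493297
[27. 51.] 57.821060476497635 61.67988733681147 25.67988733681147
```

```bash
python3 -m inch '[{"dx":-0.007,"dy":0,"dz":0.03,"rx":0,"ry":0,"rz":0.017},{"dx":-0.007,"dy":0,"dz":0.065,"rx":0,"ry":0,"rz":0.017},{"dx":-0.007,"dy":0,"dz":0.079,"rx":0,"ry":0,"rz":0.017},{"dx":-0.007,"dy":0,"dz":0.079,"rx":0,"ry":0,"rz":0.017}]' >/dev/null
python3 - <<'E'
from h import *
rep();move([pk(33,10),pk(37,11),pk(41,11),pk(45,11),pk(49,11)])
E
```

```text
feeder mm [49.1 37.8 30.9] toolx deg -49.62 F [ 0.7 -0.8  0.9] t 7.8
dx 0.0022 dy 0.0063 dz -0.0039 rz -0.0003
dx 0.0034 dy 0.0128 dz -0.0039 rz -0.0468
dx 0.0049 dy 0.0179 dz -0.0039 rz -0.0934
dx 0.0067 dy 0.0229 dz -0.0039 rz -0.1399
dx 0.0089 dy 0.0277 dz -0.0039 rz -0.1865
```

```bash
python3 -m inch '[{"dx":0.002,"dy":0.0063,"dz":-0.001,"rx":0,"ry":0,"rz":0},{"dx":0.0034,"dy":0.0128,"dz":-0.001,"rx":0,"ry":0,"rz":-0.047},{"dx":0.005,"dy":0.018,"dz":-0.001,"rx":0,"ry":0,"rz":-0.093},{"dx":0.0067,"dy":0.023,"dz":-0.001,"rx":0,"ry":0,"rz":-0.14},{"dx":0.009,"dy":0.0277,"dz":-0.001,"rx":0,"ry":0,"rz":-0.187}]' >/dev/null
python3 - <<'E'
from h import *
rep();move([pk(52,11),pk(55,11),pk(58,11),pk(60,11),pk(60,11)])
E
```

```text
feeder mm [29.2 50.2 35.1] toolx deg -33.44 F [ 1.9 -1.2 -0.8] t 8.3
dx -0.0028 dy 0.0040 dz 0.0014 rz -0.0331
dx -0.0018 dy 0.0078 dz 0.0014 rz -0.0680
dx -0.0006 dy 0.0117 dz 0.0014 rz -0.1029
dx 0.0003 dy 0.0141 dz 0.0014 rz -0.1262
dx 0.0003 dy 0.0141 dz 0.0014 rz -0.1262
```

```bash
python3 -m inch '[{"dx":-0.003,"dy":0.004,"dz":0.002,"rx":0,"ry":0,"rz":-0.033},{"dx":-0.002,"dy":0.0078,"dz":0.002,"rx":0,"ry":0,"rz":-0.068},{"dx":-0.0006,"dy":0.0117,"dz":0.002,"rx":0,"ry":0,"rz":-0.103},{"dx":0.0003,"dy":0.014,"dz":0.002,"rx":0,"ry":0,"rz":-0.126},{"dx":0.0003,"dy":0.014,"dz":0.002,"rx":0,"ry":0,"rz":-0.126}]' >/dev/null
cat >> h.py <<'E'
def wheel(cam="wrist"):
    c=optics.camera_info(cam);optics.grab_frame(cam);out=nets.outline_of(cam,"star_wheel")
    if not out: print("no wheel");return
    m=out[0]["pixels"].astype(float)
    r=np.arange(40,73,1.5);a=np.arange(0,360,1.);Rr,Aa=np.meshgrid(r,a)
    V=np.full(Rr.shape,np.nan)
    for i in np.ndindex(Rr.shape):
        t=np.radians(Aa[i]);X=O+Rr[i]/1e3*(np.cos(t)*e+np.sin(t)*n);u=proj(c,[*X,.041]).round().astype(int)
        if 0<=u[0]<640 and 0<=u[1]<400: V[i]=m[u[1],u[0]]
    best=[]
    for ph in np.arange(0,60,.5):
        d=np.radians((Aa-(36+ph)+30-30)%60-30)  # angle from pocket axis (pocket at 66+ph)
        x,y=Rr*np.cos(d),Rr*np.sin(d)
        M=1.0*~(((x-59.5)**2+y**2<26**2)|((x>59.5)&(abs(y)<26)))
        ok=~np.isnan(V);best.append((np.mean(abs(M-V)[ok]),ph))
    best.sort();print("wheel conf",round(out[0]["confidence"],2),"phi mod 60:",[(round(b,3),p) for b,p in best[:4]],"visible",m.sum())
E
python3 - <<'E'
from h import *
rep();wheel()
E
```

```text
feeder mm [19.5 56.6 34.4] toolx deg -22.8 F [-0.9 -3.   3.7] t 8.8
wheel conf 0.63 phi mod 60: [(np.float64(0.065), np.float64(52.0)), (np.float64(0.068), np.float64(52.5)), (np.float64(0.069), np.float64(53.0)), (np.float64(0.07), np.float64(51.5))] visible 33064.0
```

```bash
python3 - <<'E'
from h import *
move([pk(60,11),pk(62,11)])
E
python3 -m inch '[{"dx":0.0006,"dy":0.0014,"dz":0,"rx":0,"ry":0,"rz":-0.012},{"dx":0.0012,"dy":0.0028,"dz":0,"rx":0,"ry":0,"rz":-0.023},{"dx":0.0012,"dy":0.0028,"dz":0,"rx":0,"ry":0,"rz":-0.023}]' >/dev/null
python3 - <<'E'
from h import *
rep();wheel();move([pk(62,4),pk(62,4,60,120)])
E
```

```text
dx -0.0015 dy -0.0006 dz 0.0005 rz -0.0027
dx -0.0010 dy 0.0020 dz 0.0005 rz -0.0259
feeder mm [17.3 57.2 34.3] toolx deg -20.82 F [ 1.8 -1.2  9. ] t 9.2
wheel conf 0.56 phi mod 60: [(np.float64(0.065), np.float64(54.0)), (np.float64(0.068), np.float64(54.5)), (np.float64(0.068), np.float64(55.0)), (np.float64(0.069), np.float64(53.5))] visible 33004.0
dx -0.0018 dy -0.0094 dz 0.0004 rz -0.0027
dx -0.0018 dy -0.0094 dz -0.1071 rz -0.0027
```

```bash
python3 -m inch '[{"dx":-0.0018,"dy":-0.009,"dz":0,"rx":0,"ry":0,"rz":0},{"dx":-0.0018,"dy":-0.009,"dz":-0.05,"rx":0,"ry":0,"rz":0},{"dx":-0.0018,"dy":-0.009,"dz":-0.11,"rx":0,"ry":0,"rz":0},{"dx":-0.0018,"dy":-0.009,"dz":-0.16,"rx":0,"ry":0,"rz":0},{"dx":-0.0018,"dy":-0.009,"dz":-0.16,"rx":0,"ry":0,"rz":0}]' >/dev/null
python3 - <<'E'
from h import *
rep();wheel();move([(-205,-0.5,180,160)])
E
```

```text
feeder mm [ 22.9  54.  167.5] toolx deg -20.84 F [ 0.4 -0.9 -0.1] t 9.8
wheel conf 0.66 phi mod 60: [(np.float64(0.056), np.float64(48.0)), (np.float64(0.058), np.float64(48.5)), (np.float64(0.059), np.float64(47.5)), (np.float64(0.06), np.float64(49.0))] visible 9089.0
dx 0.1989 dy 0.2200 dz 0.0015 rz -0.3286
```

```bash
cat >> h.py <<'E'
from scipy.optimize import minimize
def wheel2(cam="wrist",save=None,guess=None):
    c=optics.camera_info(cam);im=optics.grab_frame(cam);out=nets.outline_of(cam,"star_wheel")
    if save: cv2.imwrite(f"pics/{save}.png",im[:,:,::-1])
    m=out[0]["pixels"].astype(np.float32)
    g=np.arange(-80,80,1.);X,Y=np.meshgrid(g,g)
    W=O[:,None]+(X.ravel()*e[:,None]+Y.ravel()*n[:,None])/1e3
    p=c["R"]@np.vstack([W,np.full(W.shape[1],.041)])+c["t"][:,None]
    u=(p[0]/p[2]*c["fx"]+c["cx"]).reshape(X.shape).astype(np.float32);v=(p[1]/p[2]*c["fy"]+c["cy"]).reshape(X.shape).astype(np.float32)
    V=cv2.remap(m,u,v,cv2.INTER_LINEAR,borderValue=-1)
    # blank out area of camera-hidden parts: cost only over ring 38..73
    def cost(q):
        x0,y0,ph=q;x,y=X-x0,Y-y0;r=np.hypot(x,y);a=np.degrees(np.arctan2(y,x))
        d=np.radians((a-(36+ph))%60-30);px,py=r*np.cos(d),r*np.sin(d)
        M=1.0*~(((px-59.5)**2+py**2<26**2)|((px>59.5)&(abs(py)<26)))
        ok=(r>38)&(r<73)&(V>=0);return np.mean(abs(M-V)[ok])
    b=min((cost((x,y,ph)),x,y,ph) for ph in np.arange(0,60,3) for x in(-4,0,4) for y in(-4,0,4))
    b=minimize(cost,b[1:],method="Nelder-Mead",options=dict(initial_simplex=np.array(b[1:])+np.array([[0,0,0],[2,0,0],[0,2,0],[0,0,2]])))
    print("wheel fit x0,y0,phi",np.round(b.x,1),"cost",round(b.fun,3),"conf",round(out[0]["confidence"],2))
    return im
E
python3 - <<'E'
from h import *
im=wheel2();cv2.imwrite("pics/w6c.png",cv2.resize(im[20:280,120:520,::-1],None,fx=2,fy=2))
E
```

```text
wheel fit x0,y0,phi [ 1.4 -1.3 48.1] cost 0.042 conf 0.97
```

View pics/w6c.png

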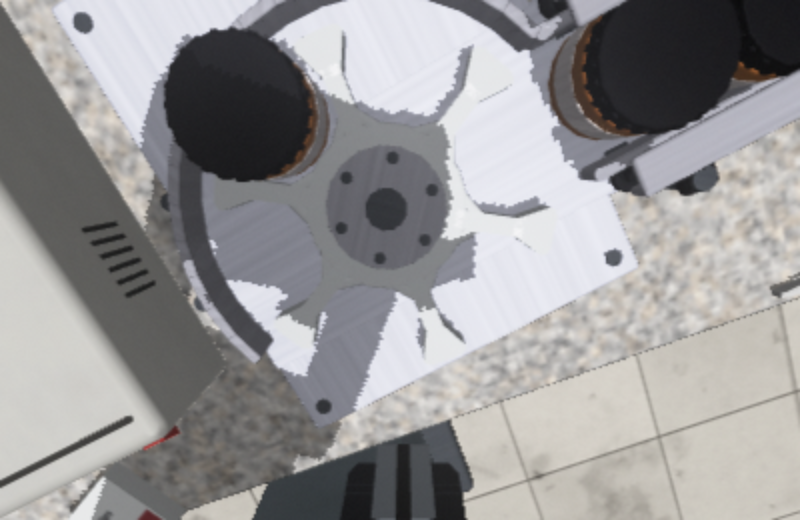

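The view shows the hub at (386,208) and arm heads at (520,225) and (490,80). The pocket axis sits a few degrees short of the lane direction, which agrees with the fit of about 48°. I'll go back in and push on about 6° more.

```bash
python3 - <<'E'
from h import *
move([pk(54,2,60,33)])
E
python3 -m inch '[{"dx":0.001,"dy":-0.008,"dz":0.05,"rx":0,"ry":0,"rz":0.09},{"dx":0.001,"dy":-0.008,"dz":0.11,"rx":0,"ry":0,"rz":0.09},{"dx":0.001,"dy":-0.008,"dz":0.15,"rx":0,"ry":0,"rz":0.09},{"dx":0.001,"dy":-0.008,"dz":0.167,"rx":0,"ry":0,"rz":0.09},{"dx":0.001,"dy":-0.008,"dz":0.167,"rx":0,"ry":0,"rz":0.09}]' >/dev/null
python3 - <<'E'
from h import *
rep();wheel2();move([pk(54,8),pk(56,11),pk(59,11),pk(61,11)])
E
```

```text
dx 0.0045 dy -0.0123 dz 0.1565 rz 0.0904
feeder mm [32.8 54.6 23.3] toolx deg -28.56 F [0.1 0.2 0.7] t 10.5
wheel fit x0,y0,phi [ 1.3 -1.4 48.2] cost 0.049 conf 0.71
dx 0.0012 dy 0.0026 dz -0.0096 rz 0.0005
dx 0.0017 dy 0.0090 dz -0.0096 rz -0.0228
dx 0.0027 dy 0.0128 dz -0.0096 rz -0.0577
dx 0.0034 dy 0.0154 dz -0.0096 rz -0.0810
```

```bash
python3 -m inch '[{"dx":0.001,"dy":0.0026,"dz":-0.011,"rx":0,"ry":0,"rz":0},{"dx":0.0017,"dy":0.009,"dz":-0.011,"rx":0,"ry":0,"rz":-0.023},{"dx":0.0027,"dy":0.0128,"dz":-0.011,"rx":0,"ry":0,"rz":-0.058},{"dx":0.0034,"dy":0.0154,"dz":-0.011,"rx":0,"ry":0,"rz":-0.081},{"dx":0.0034,"dy":0.0154,"dz":-0.011,"rx":0,"ry":0,"rz":-0.081}]' >/dev/null
python3 - <<'E'
from h import *
rep();wheel2();move([pk(61,11),pk(63,11)])
E
```

```text
feeder mm [18.6 56.8 37.2] toolx deg -21.62 F [ 1.4 -0.2  0.6] t 11.1
wheel fit x0,y0,phi [ 1.  -1.5 52.5] cost 0.056 conf 0.9
dx -0.0009 dy -0.0002 dz 0.0031 rz -0.0004
dx -0.0004 dy 0.0024 dz 0.0031 rz -0.0236
```

```bash
python3 -m inch '[{"dx":-0.0002,"dy":0.0012,"dz":0.003,"rx":0,"ry":0,"rz":-0.012},{"dx":-0.0004,"dy":0.0024,"dz":0.003,"rx":0,"ry":0,"rz":-0.024},{"dx":-0.0004,"dy":0.0024,"dz":0.003,"rx":0,"ry":0,"rz":-0.024}]' >/dev/null
python3 -c "
from h import *
rep();wheel2()"
python3 -m inch '[{"dx":0,"dy":-0.002,"dz":0,"rx":0,"ry":0,"rz":0},{"dx":0,"dy":-0.005,"dz":0,"rx":0,"ry":0,"rz":0},{"dx":0,"dy":-0.007,"dz":0,"rx":0,"ry":0,"rz":0}]' >/dev/null
python3 -c "
from h import *
rep();wheel2()"
```

```text
feeder mm [17.  58.1 34.4] toolx deg -19.49 F [2.3 1.1 7.1] t 11.5
wheel fit x0,y0,phi [ 1.  -1.6 54.4] cost 0.051 conf 0.63
feeder mm [21.4 56.6 34.3] toolx deg -19.47 F [-1.3  4.8  7.9] t 11.9
wheel fit x0,y0,phi [ 1.2 -1.5 50.6] cost 0.054 conf 0.93
```

The finger presses down on the arm when low, so it drags the wheel back on retreat. I'll raise it a little, push again, and lift straight up.

```bash
python3 -m inch '[{"dx":0,"dy":-0.002,"dz":-0.005,"rx":0,"ry":0,"rz":0},{"dx":0,"dy":0.002,"dz":-0.005,"rx":0,"ry":0,"rz":0},{"dx":0,"dy":0.005,"dz":-0.005,"rx":0,"ry":0,"rz":0},{"dx":0,"dy":0.0075,"dz":-0.005,"rx":0,"ry":0,"rz":0},{"dx":0,"dy":0.0075,"dz":-0.005,"rx":0,"ry":0,"rz":0}]' >/dev/null
python3 -c "
from h import *
rep();wheel2()"
```

```text
feeder mm [17.9 59.5 36.2] toolx deg -19.54 F [ 0.5 -0.9  0.2] t 12.5
wheel fit x0,y0,phi [ 1.2 -1.5 53.4] cost 0.054 conf 0.82
```

```bash
python3 -m inch '[{"dx":0,"dy":0.001,"dz":0,"rx":0,"ry":0,"rz":0},{"dx":0,"dy":0.001,"dz":0,"rx":0,"ry":0,"rz":0},{"dx":0,"dy":0.0005,"dz":-0.02,"rx":0,"ry":0,"rz":0},{"dx":0,"dy":0,"dz":-0.08,"rx":0,"ry":0,"rz":0},{"dx":0,"dy":0,"dz":-0.13,"rx":0,"ry":0,"rz":0}]' >/dev/null
python3 -m inch '[{"dx":0,"dy":0,"dz":-0.03,"rx":0,"ry":0,"rz":0},{"dx":0,"dy":0,"dz":-0.03,"rx":0,"ry":0,"rz":0}]' >/dev/null
python3 -c "
from h import *
rep();wheel2();print(O);move([(-206,-1.5,180,165)])"
```

```text
feeder mm [ 15.3  57.5 169.8] toolx deg -19.53 F [ 0.1 -1.1  0.1] t 13.3
wheel fit x0,y0,phi [ 1.3 -1.4 53.6] cost 0.036 conf 0.84
[ 0.4782 -0.258 ]
dx 0.1944 dy 0.2146 dz -0.0003 rz -0.3134
```

```bash
python3 -m inch '[{"dx":0.194,"dy":0.2146,"dz":0,"rx":0,"ry":0,"rz":-0.313},{"dx":0.194,"dy":0.2146,"dz":0,"rx":0,"ry":0,"rz":-0.313},{"dx":0.194,"dy":0.2146,"dz":0,"rx":0,"ry":0,"rz":-0.313},{"dx":0.194,"dy":0.2146,"dz":0,"rx":0,"ry":0,"rz":-0.313},{"dx":0.194,"dy":0.2146,"dz":0,"rx":0,"ry":0,"rz":-0.313}]' >/dev/null
python3 -m inch '[{"dx":0,"dy":0,"dz":0,"rx":0,"ry":0,"rz":0},{"dx":0,"dy":0,"dz":0,"rx":0,"ry":0,"rz":0}]' >/dev/null
python3 - <<'E'
from h import *
rep();c=optics.camera_info("wrist");im=optics.grab_frame("wrist");cv2.imwrite("pics/w7.png",im[:,:,::-1])
for b in nets.outline_of("wrist","jar_1"):
    m=b["pixels"]&(im.max(2)<70); v,u=np.nonzero(m)
    if len(u): p=ray(c,u.mean(),v.mean(),.09)[:2]-O;print(round(b["confidence"],2),np.round(b["bbox"]),p@e*1e3,p@n*1e3)
move([(-206,-1,180,55)])
E
```

```text
feeder mm [-204.7   -0.3  161.3] toolx deg 7.33 F [-0.4 -0.4  0.1] t 14.1
0.86 [258. 214.  70.  54.] -154.8177172865412 -1.2592670982009704
0.85 [198. 209.  74.  50.] -107.86979287880355 -3.540745887142112
0.57 [ 42. 139.  84.  66.] 10.909889522715616 -54.89297595335337
0.38 [179. 133. 358. 264.] -99.68442713076631 -77.41904801901765
0.21 [ 99. 190.  84.  72.] -44.13914776454094 -8.418577529474758
dx 0.0004 dy 0.0025 dz 0.1347 rz -0.0000
```

```bash
python3 -m inch '[{"dx":0,"dy":0.002,"dz":0.05,"rx":0,"ry":0,"rz":0},{"dx":0,"dy":0.002,"dz":0.1,"rx":0,"ry":0,"rz":0},{"dx":0,"dy":0.002,"dz":0.133,"rx":0,"ry":0,"rz":0},{"dx":0,"dy":0.002,"dz":0.133,"rx":0,"ry":0,"rz":0}]' >/dev/null;python3 -c "
from h import *
rep()"
python3 -m inch '[{"dx":0,"dy":-0.006,"dz":0,"rx":0,"ry":0,"rz":0},{"dx":0,"dy":-0.012,"dz":0,"rx":0,"ry":0,"rz":0},{"dx":0,"dy":-0.018,"dz":0,"rx":0,"ry":0,"rz":0},{"dx":0,"dy":-0.023,"dz":0,"rx":0,"ry":0,"rz":0},{"dx":0,"dy":-0.028,"dz":0,"rx":0,"ry":0,"rz":0}]' >/dev/null;python3 -c "
from h import *
rep()"
python3 -m inch '[{"dx":0,"dy":-0.005,"dz":0,"rx":0,"ry":0,"rz":0},{"dx":0,"dy":-0.01,"dz":0,"rx":0,"ry":0,"rz":0},{"dx":0,"dy":-0.015,"dz":0,"rx":0,"ry":0,"rz":0},{"dx":0,"dy":-0.02,"dz":0,"rx":0,"ry":0,"rz":0},{"dx":0,"dy":-0.024,"dz":0,"rx":0,"ry":0,"rz":0}]' >/dev/null;python3 -c "
from h import *
rep()"
```

```text
feeder mm [-202.3    1.2   52.2] toolx deg 7.43 F [ 0.1  0.4 -0.1] t 14.6
feeder mm [-185.8   -2.    60.1] toolx deg 7.38 F [-2.5 -0.1  1.6] t 15.1
feeder mm [-165.2   -1.3   58. ] toolx deg 7.38 F [-2.7 -0.8  1.9] t 15.6
```

```bash
python3 -m inch '[{"dx":0,"dy":-0.003,"dz":0,"rx":0,"ry":0,"rz":0},{"dx":0,"dy":-0.006,"dz":0,"rx":0,"ry":0,"rz":0},{"dx":0,"dy":-0.009,"dz":0,"rx":0,"ry":0,"rz":0}]' >/dev/null;python3 -c "
from h import *
rep()"
python3 -m inch '[{"dx":0,"dy":-0.002,"dz":0,"rx":0,"ry":0,"rz":0},{"dx":0,"dy":-0.004,"dz":0,"rx":0,"ry":0,"rz":0}]' >/dev/null;python3 -c "
from h import *
rep();im=optics.grab_frame('wrist');c=optics.camera_info('wrist')
for b in nets.outline_of('wrist','jar_1'):
    m=b['pixels']&(im.max(2)<70); v,u=np.nonzero(m)
    if len(u): p=ray(c,u.mean(),v.mean(),.09)[:2]-O;print(round(b['confidence'],2),np.round(b['bbox']),p@e*1e3,p@n*1e3)
"
```

```text
feeder mm [-158.1   -1.3   58. ] toolx deg 7.37 F [-1.4  0.5  1.5] t 15.9
feeder mm [-155.7   -1.9   58.7] toolx deg 7.37 F [-3.2 -1.4  2.5] t 16.1
0.94 [239. 274. 110. 137.] -117.86603155162172 -8.673911961515262
0.7 [148. 268. 149. 131.] -72.94692840630971 -6.1539105784745365
```

```bash
R='import sys
from h import *
rep()'
python3 -m inch '[{"dx":0,"dy":-0.0015,"dz":0,"rx":0,"ry":0,"rz":0},{"dx":0,"dy":-0.003,"dz":0,"rx":0,"ry":0,"rz":0},{"dx":0,"dy":-0.003,"dz":0,"rx":0,"ry":0,"rz":0}]' >/dev/null;python3 -c "$R"
python3 -m inch '[{"dx":0,"dy":-0.0013,"dz":0,"rx":0,"ry":0,"rz":0},{"dx":0,"dy":-0.0025,"dz":0,"rx":0,"ry":0,"rz":0},{"dx":0,"dy":-0.0025,"dz":0,"rx":0,"ry":0,"rz":0}]' >/dev/null;python3 -c "$R"
```

```text
feeder mm [-152.4   -1.3   58. ] toolx deg 7.38 F [-3.  -0.3  2. ] t 16.5
feeder mm [-150.5   -1.3   58. ] toolx deg 7.38 F [-3.1 -1.1  2.1] t 16.8
```

```bash
R='from h import *
rep()'
python3 -m inch '[{"dx":0,"dy":-0.001,"dz":0,"rx":0,"ry":0,"rz":0},{"dx":0,"dy":-0.002,"dz":0,"rx":0,"ry":0,"rz":0},{"dx":0,"dy":-0.002,"dz":0,"rx":0,"ry":0,"rz":0}]' >/dev/null;python3 -c "$R"
```

```text
feeder mm [-149.    -1.3   58.1] toolx deg 7.38 F [-3.4 -1.9  2.7] t 17.1
```

```bash
R='from h import *
rep()'
python3 -m inch '[{"dx":0,"dy":-0.001,"dz":0,"rx":0,"ry":0,"rz":0},{"dx":0,"dy":-0.0015,"dz":0,"rx":0,"ry":0,"rz":0},{"dx":0,"dy":-0.0015,"dz":0,"rx":0,"ry":0,"rz":0}]' >/dev/null;python3 -c "$R"
python3 -m inch '[{"dx":0,"dy":-0.001,"dz":0,"rx":0,"ry":0,"rz":0},{"dx":0,"dy":-0.001,"dz":0,"rx":0,"ry":0,"rz":0}]' >/dev/null;python3 -c "$R"
```

```text
feeder mm [-147.9   -1.3   58.1] toolx deg 7.37 F [-3.5 -2.1  2.6] t 17.4
feeder mm [-147.    -1.3   58.1] toolx deg 7.38 F [-3.3 -1.3  1.6] t 17.6
```

```bash
R='from h import *
rep()'
python3 -m inch '[{"dx":0,"dy":-0.001,"dz":0,"rx":0,"ry":0,"rz":0},{"dx":0,"dy":-0.001,"dz":0,"rx":0,"ry":0,"rz":0}]' >/dev/null;python3 -c "$R"
```

```text
feeder mm [-146.2   -1.3   58. ] toolx deg 7.38 F [-2.7 -0.7  2.5] t 17.8
```

```bash
R='from h import *
rep()'
python3 -m inch '[{"dx":0,"dy":-0.001,"dz":0,"rx":0,"ry":0,"rz":0},{"dx":0,"dy":-0.001,"dz":0,"rx":0,"ry":0,"rz":0}]' >/dev/null;python3 -c "$R"
python3 -m inch '[{"dx":0,"dy":-0.001,"dz":0,"rx":0,"ry":0,"rz":0},{"dx":0,"dy":-0.001,"dz":0,"rx":0,"ry":0,"rz":0}]' >/dev/null;python3 -c "$R"
```

```text
feeder mm [-145.4   -1.3   58. ] toolx deg 7.37 F [-2.9 -1.8  2.7] t 18.0
feeder mm [-144.6   -1.3   58.1] toolx deg 7.38 F [-3.5 -2.8  1.8] t 18.2
```

```bash
R='from h import *
rep()'
python3 -m inch '[{"dx":0,"dy":-0.001,"dz":0,"rx":0,"ry":0,"rz":0},{"dx":0,"dy":-0.001,"dz":0,"rx":0,"ry":0,"rz":0}]' >/dev/null;python3 -c "$R"
```

```text
feeder mm [-143.9   -1.3   58.1] toolx deg 7.37 F [-3.  -2.5  1.4] t 18.4
```

```bash
python3 - <<'E'
from h import *
rep()
im=wheel2(save="w8");c=optics.camera_info('wrist')
for b in nets.outline_of('wrist','jar_1'):
    m=b['pixels'];cap=(m&(im.max(2)<75)).astype(np.uint8)
    k=cv2.findContours(cap,cv2.RETR_EXTERNAL,cv2.CHAIN_APPROX_NONE)[0]
    if not k: continue
    k=max(k,key=cv2.contourArea)[:,0]; 
    W=np.array([ray(c,u,v,.09)[:2]-O for u,v in k if 1<u<638 and 1<v<398])*1e3;P=np.c_[W@e,W@n]
    # least squares circle
    from scipy.optimize import least_squares
    s=least_squares(lambda q:np.hypot(P[:,0]-q[0],P[:,1]-q[1])-24,P.mean(0),loss="soft_l1")
    print(round(b['confidence'],2),np.round(b['bbox']),"cap",np.round(s.x,1),"res",round(np.abs(s.fun).mean(),1))
E
```

```text
feeder mm [-143.9   -1.3   58.1] toolx deg 7.37 F [-3.  -2.5  1.4] t 18.4
wheel fit x0,y0,phi [-0.2 -2.  53.7] cost 0.148 conf 0.62
0.86 [136. 266. 127. 138.] cap [-62.   -5.2] res 2.3
0.68 [238. 272. 113. 139.] cap [-108.5    2.8] res 5.0
```

```bash
R='from h import *
rep()'
python3 -m inch '[{"dx":0,"dy":-0.001,"dz":0,"rx":0,"ry":0,"rz":0},{"dx":0,"dy":-0.001,"dz":0,"rx":0,"ry":0,"rz":0}]' >/dev/null;python3 -c "$R"
python3 -m inch '[{"dx":0,"dy":-0.001,"dz":0,"rx":0,"ry":0,"rz":0},{"dx":0,"dy":-0.001,"dz":0,"rx":0,"ry":0,"rz":0}]' >/dev/null;python3 -c "$R"
```

```text
feeder mm [-143.    -1.3   58.1] toolx deg 7.37 F [-2.9 -1.3  3.5] t 18.75
feeder mm [-142.3   -1.3   58.1] toolx deg 7.37 F [-2.7 -1.5  2.4] t 18.95
```

```bash
R='from h import *
rep()'
python3 -m inch '[{"dx":0,"dy":-0.001,"dz":0,"rx":0,"ry":0,"rz":0},{"dx":0,"dy":-0.001,"dz":0,"rx":0,"ry":0,"rz":0}]' >/dev/null;python3 -c "$R"
```

```text
feeder mm [-141.4   -1.3   58.1] toolx deg 7.38 F [-3.2 -1.5  1.9] t 19.15
```

```bash
R='from h import *
rep()'
python3 -m inch '[{"dx":0,"dy":-0.001,"dz":0,"rx":0,"ry":0,"rz":0},{"dx":0,"dy":-0.001,"dz":0,"rx":0,"ry":0,"rz":0}]' >/dev/null;python3 -c "$R"
```

```text
feeder mm [-140.7   -1.3   58.1] toolx deg 7.38 F [-3.3 -1.7  2.3] t 19.35
```

```bash
R='from h import *
rep()'
python3 -m inch '[{"dx":0,"dy":-0.001,"dz":0,"rx":0,"ry":0,"rz":0},{"dx":0,"dy":-0.001,"dz":0,"rx":0,"ry":0,"rz":0}]' >/dev/null;python3 -c "$R"
```

```text
feeder mm [-140.3   -1.2   58.1] toolx deg 7.38 F [-4.6 -0.6  1.1] t 19.55
```

```bash
R='from h import *
rep()'
python3 -m inch '[{"dx":0,"dy":-0.001,"dz":0,"rx":0,"ry":0,"rz":0},{"dx":0,"dy":-0.001,"dz":0,"rx":0,"ry":0,"rz":0}]' >/dev/null;python3 -c "$R
wheel2(save='w9')"
```

```text
feeder mm [-140.2   -1.1   58.3] toolx deg 7.38 F [-6.1 -0.9  1.4] t 19.75
wheel fit x0,y0,phi [-0.2 -2.3 53.5] cost 0.147 conf 0.64
```

Contact felt: the tool stalled at −140.2 mm and the force rose from 3 N to 6 N. I'll hold this light pressure.

```bash
R='from h import *
rep()'
python3 -m inch '[{"dx":0,"dy":-0.0005,"dz":0,"rx":0,"ry":0,"rz":0},{"dx":0,"dy":-0.0005,"dz":0,"rx":0,"ry":0,"rz":0},{"dx":0,"dy":-0.0005,"dz":0,"rx":0,"ry":0,"rz":0},{"dx":0,"dy":-0.0005,"dz":0,"rx":0,"ry":0,"rz":0},{"dx":0,"dy":-0.0005,"dz":0,"rx":0,"ry":0,"rz":0}]' >/dev/null;python3 -c "$R"
python3 -m inch '[{"dx":0,"dy":0,"dz":0,"rx":0,"ry":0,"rz":0},{"dx":0,"dy":0,"dz":0,"rx":0,"ry":0,"rz":0},{"dx":0,"dy":0,"dz":0,"rx":0,"ry":0,"rz":0},{"dx":0,"dy":0,"dz":0,"rx":0,"ry":0,"rz":0},{"dx":0,"dy":0,"dz":0,"rx":0,"ry":0,"rz":0}]' >/dev/null;python3 -c "$R"
python3 -m inch '[{"dx":0,"dy":0,"dz":0,"rx":0,"ry":0,"rz":0},{"dx":0,"dy":0,"dz":0,"rx":0,"ry":0,"rz":0},{"dx":0,"dy":0,"dz":0,"rx":0,"ry":0,"rz":0},{"dx":0,"dy":0,"dz":0,"rx":0,"ry":0,"rz":0},{"dx":0,"dy":0,"dz":0,"rx":0,"ry":0,"rz":0}]' >/dev/null;python3 -c "$R"
```

```text
feeder mm [-140.1   -1.1   58.4] toolx deg 7.37 F [-7.5 -1.6  1.3] t 20.35
feeder mm [-140.1   -1.1   58.4] toolx deg 7.37 F [-6.4 -0.8  1.4] t 20.85
feeder mm [-140.1   -1.    58.4] toolx deg 7.37 F [-8.3 -0.8  1.4] t 21.35
```

```bash

python3 -m inch '[{"dx":0,"dy":0.003,"dz":0,"rx":0,"ry":0,"rz":0},{"dx":0,"dy":0.012,"dz":0,"rx":0,"ry":0,"rz":0},{"dx":0,"dy":0.02,"dz":-0.02,"rx":0,"ry":0,"rz":0},{"dx":0,"dy":0.02,"dz":-0.08,"rx":0,"ry":0,"rz":0},{"dx":0,"dy":0.02,"dz":-0.133,"rx":0,"ry":0,"rz":0}]' >/dev/null;python3 -c "
from h import *
rep();move([pk(60,2,60,165)])"
```

```text
feeder mm [-154.2   -0.6  165.3] toolx deg 7.36 F [-0.5 -0.8  0.9] t 21.85
dx -0.0672 dy -0.2280 dz 0.0004 rz 0.3486
```

```bash
python3 -m inch '[{"dx":-0.067,"dy":-0.228,"dz":0,"rx":0,"ry":0,"rz":0.349},{"dx":-0.067,"dy":-0.228,"dz":0,"rx":0,"ry":0,"rz":0.349},{"dx":-0.067,"dy":-0.228,"dz":0,"rx":0,"ry":0,"rz":0.349},{"dx":-0.067,"dy":-0.228,"dz":0,"rx":0,"ry":0,"rz":0.349},{"dx":-0.067,"dy":-0.228,"dz":0,"rx":0,"ry":0,"rz":0.349}]' >/dev/null
python3 -m inch '[{"dx":0,"dy":0,"dz":0,"rx":0,"ry":0,"rz":0},{"dx":0,"dy":0,"dz":0,"rx":0,"ry":0,"rz":0}]' >/dev/null
cat >> h.py <<'E'
from scipy.optimize import least_squares
def caps(im):
    c=optics.camera_info('wrist')
    for b in nets.outline_of('wrist','jar_1'):
        cap=(b['pixels']&(im.max(2)<75)).astype(np.uint8);k=cv2.findContours(cap,cv2.RETR_EXTERNAL,cv2.CHAIN_APPROX_NONE)[0]
        if not k: continue
        k=max(k,key=cv2.contourArea)[:,0];W=np.array([ray(c,u,v,.09)[:2]-O for u,v in k if 1<u<638 and 1<v<398])*1e3
        if len(W)<20: continue
        P=np.c_[W@e,W@n];s=least_squares(lambda q:np.hypot(P[:,0]-q[0],P[:,1]-q[1])-24,P.mean(0),loss="soft_l1")
        print(round(b['confidence'],2),"cap",np.round(s.x,1),"res",round(np.abs(s.fun).mean(),1),"dir from axis",round(np.degrees(np.arctan2(s.x[1]+1.4,s.x[0]-1.3))%360,1),"r",round(np.hypot(s.x[1]+1.4,s.x[0]-1.3),1))
E
python3 -c "
from h import *
rep();im=wheel2(save='w10');caps(im);move([pk(60,2,60,37)])"
```

```text
feeder mm [ 26.8  51.8 165.4] toolx deg -22.62 F [-0.1  0.1  0.2] t 22.55
wheel fit x0,y0,phi [ 1.2 -1.6 53.6] cost 0.036 conf 0.79
0.95 cap [-103.9   -0.6] res 1.2 dir from axis 179.6 r 105.2
0.75 cap [-56.7  -2.6] res 0.7 dir from axis 181.2 r 58.1
0.64 cap [ 29.  -54.3] res 0.6 dir from axis 297.6 r 59.7
0.28 cap [-8.2 17.7] res 4.1 dir from axis 116.4 r 21.4
dx -0.0021 dy -0.0011 dz 0.1598 rz -0.0008
```

The jar sits home at r≈58 mm, and jar_2 is clear at r≈105 mm. Now I'll turn on.

```bash
python3 -m inch '[{"dx":-0.002,"dy":-0.001,"dz":0.05,"rx":0,"ry":0,"rz":0},{"dx":-0.002,"dy":-0.001,"dz":0.11,"rx":0,"ry":0,"rz":0},{"dx":-0.002,"dy":-0.001,"dz":0.15,"rx":0,"ry":0,"rz":0},{"dx":-0.002,"dy":-0.001,"dz":0.16,"rx":0,"ry":0,"rz":0},{"dx":-0.002,"dy":-0.001,"dz":0.16,"rx":0,"ry":0,"rz":0}]' >/dev/null
python3 -c "
from h import *
rep();move([pk(60,8),pk(63,11),pk(66,11),pk(69,11),pk(72,11)])"
```

```text
feeder mm [29.4 53.8 35.4] toolx deg -22.65 F [ 0.4  1.  -0. ] t 23.2
dx 0.0016 dy 0.0082 dz 0.0017 rz -0.0006
dx 0.0024 dy 0.0158 dz 0.0017 rz -0.0355
dx 0.0035 dy 0.0197 dz 0.0017 rz -0.0704
dx 0.0047 dy 0.0235 dz 0.0017 rz -0.1053
dx 0.0061 dy 0.0272 dz 0.0017 rz -0.1402
```

```bash
python3 -m inch '[{"dx":0.0016,"dy":0.008,"dz":-0.002,"rx":0,"ry":0,"rz":0},{"dx":0.0024,"dy":0.0158,"dz":-0.002,"rx":0,"ry":0,"rz":-0.0355},{"dx":0.0035,"dy":0.0197,"dz":-0.002,"rx":0,"ry":0,"rz":-0.07},{"dx":0.0047,"dy":0.0235,"dz":-0.002,"rx":0,"ry":0,"rz":-0.105},{"dx":0.006,"dy":0.0272,"dz":-0.002,"rx":0,"ry":0,"rz":-0.14}]' >/dev/null
python3 -c "
from h import *
rep();move([pk(75,11),pk(78,11),pk(81,11),pk(84,11),pk(87,11)])"
```

```text
feeder mm [ 5.5 58.4 41.4] toolx deg -10.48 F [ 0.4 -0.3  0.3] t 23.7
dx -0.0026 dy 0.0016 dz 0.0092 rz -0.0335
dx -0.0016 dy 0.0055 dz 0.0092 rz -0.0684
dx -0.0004 dy 0.0093 dz 0.0092 rz -0.1033
dx 0.0010 dy 0.0130 dz 0.0092 rz -0.1382
dx 0.0026 dy 0.0167 dz 0.0092 rz -0.1731
```

```bash
python3 -c "
from h import *
im=wheel2();caps(im);rep()"
```

```text
wheel fit x0,y0,phi [ 1.7 -1.5 53.5] cost 0.073 conf 0.81
0.64 cap [-56.4  -2.7] res 0.6 dir from axis 181.3 r 57.7
0.59 cap [-101.7   -1.7] res 1.0 dir from axis 180.2 r 103.0
0.56 cap [ 27.2 -53.9] res 0.9 dir from axis 296.2 r 58.6
feeder mm [ 5.7 58.5 41. ] toolx deg -10.68 F [-0.4  1.6  4.1] t 23.85
```

The fingers rode up over the arm (z≈41 mm) and the wheel did not move. I'll lift, go back and insert lower.

```bash
python3 -m inch '[{"dx":0,"dy":0,"dz":-0.02,"rx":0,"ry":0,"rz":0},{"dx":0,"dy":-0.015,"dz":-0.02,"rx":0,"ry":0,"rz":0.07},{"dx":0,"dy":-0.03,"dz":-0.02,"rx":0,"ry":0,"rz":0.14},{"dx":0,"dy":-0.03,"dz":-0.02,"rx":0,"ry":0,"rz":0.14},{"dx":0,"dy":-0.03,"dz":-0.02,"rx":0,"ry":0,"rz":0.14}]' >/dev/null
python3 -c "
from h import *
rep();move([pk(60,2,60,55),pk(60,2,60,32)])"
```

```text
feeder mm [30.3 52.1 54.9] toolx deg -22.49 F [ 0.3 -0.7  0.2] t 24.35
dx 0.0003 dy 0.0027 dz -0.0001 rz 0.0012
dx 0.0003 dy 0.0027 dz 0.0287 rz 0.0012
```

```bash
python3 -m inch '[{"dx":0,"dy":0.0027,"dz":0.012,"rx":0,"ry":0,"rz":0},{"dx":0,"dy":0.0027,"dz":0.024,"rx":0,"ry":0,"rz":0},{"dx":0,"dy":0.0027,"dz":0.029,"rx":0,"ry":0,"rz":0},{"dx":0,"dy":0.0027,"dz":0.029,"rx":0,"ry":0,"rz":0}]' >/dev/null
python3 -c "
from h import *
rep();move([pk(60,9,61),pk(63,11,61),pk(66,11,61),pk(69,11,61),pk(72,11,61)])"
```

```text
feeder mm [29.6 54.6 29.3] toolx deg -22.63 F [-0.9 -0.1  0. ] t 24.75
dx 0.0013 dy 0.0091 dz -0.0059 rz -0.0004
dx 0.0021 dy 0.0156 dz -0.0059 rz -0.0353
dx 0.0031 dy 0.0195 dz -0.0059 rz -0.0702
dx 0.0044 dy 0.0234 dz -0.0059 rz -0.1051
dx 0.0058 dy 0.0272 dz -0.0059 rz -0.1400
```

```bash
python3 -m inch '[{"dx":0.0013,"dy":0.009,"dz":0,"rx":0,"ry":0,"rz":0},{"dx":0.002,"dy":0.0156,"dz":0,"rx":0,"ry":0,"rz":-0.0355},{"dx":0.003,"dy":0.0195,"dz":0,"rx":0,"ry":0,"rz":-0.07},{"dx":0.0044,"dy":0.0234,"dz":0,"rx":0,"ry":0,"rz":-0.105},{"dx":0.0058,"dy":0.0272,"dz":0,"rx":0,"ry":0,"rz":-0.14}]' >/dev/null
python3 -c "
from h import *
rep();wheel2();move([pk(75,11,61),pk(78,11,61),pk(81,11,61),pk(84,11,61),pk(87,11,61)])"
```

```text
feeder mm [ 7.9 59.9 31.1] toolx deg -10.49 F [ 3.9 -2.7 -0.6] t 25.25
wheel fit x0,y0,phi [27.1 -3.3 32.3] cost 0.192 conf 0.64
dx -0.0012 dy 0.0034 dz -0.0035 rz -0.0352
dx -0.0001 dy 0.0073 dz -0.0035 rz -0.0701
dx 0.0011 dy 0.0112 dz -0.0035 rz -0.1050
dx 0.0026 dy 0.0150 dz -0.0035 rz -0.1399
dx 0.0042 dy 0.0187 dz -0.0035 rz -0.1748
```

```bash
python3 -m inch '[{"dx":-0.001,"dy":0.0034,"dz":0,"rx":0,"ry":0,"rz":-0.035},{"dx":0,"dy":0.0073,"dz":0,"rx":0,"ry":0,"rz":-0.07},{"dx":0.001,"dy":0.011,"dz":0,"rx":0,"ry":0,"rz":-0.105},{"dx":0.0026,"dy":0.015,"dz":0,"rx":0,"ry":0,"rz":-0.14},{"dx":0.0042,"dy":0.0187,"dz":0,"rx":0,"ry":0,"rz":-0.175}]' >/dev/null
python3 -c "
from h import *
rep();im=wheel2();caps(im)"
```

```text
feeder mm [-6.8 60.9 31.2] toolx deg 4.49 F [ 4.8 -4.6  1.3] t 25.85
wheel fit x0,y0,phi [ 1.  -1.7 20.6] cost 0.054 conf 0.78
0.92 cap [ 46.4 -35.5] res 0.9 dir from axis 322.9 r 56.6
0.89 cap [-52.7 -27.4] res 0.4 dir from axis 205.7 r 59.9
0.62 cap [-98.4  -1.6] res 1.0 dir from axis 180.1 r 99.7
```

```bash
python3 -m inch '[{"dx":0,"dy":-0.001,"dz":-0.002,"rx":0,"ry":0,"rz":0},{"dx":0,"dy":-0.001,"dz":-0.03,"rx":0,"ry":0,"rz":0},{"dx":0,"dy":-0.001,"dz":-0.05,"rx":0,"ry":0,"rz":0},{"dx":0,"dy":-0.001,"dz":-0.05,"rx":0,"ry":0,"rz":0}]' >/dev/null
python3 -c "
from h import *
rep();wheel2();move([pk(29,3,61,72)])"
```

```text
feeder mm [-8.9 60.8 73.7] toolx deg 4.42 F [-0.7 -0.8 -0.1] t 26.4
wheel fit x0,y0,phi [ 1.3 -1.6 21.1] cost 0.049 conf 0.58
dx 0.0334 dy -0.0757 dz -0.0012 rz 0.6751
```

```bash
python3 -m inch '[{"dx":0.033,"dy":-0.076,"dz":0,"rx":0,"ry":0,"rz":0.67},{"dx":0.033,"dy":-0.076,"dz":0,"rx":0,"ry":0,"rz":0.67},{"dx":0.033,"dy":-0.076,"dz":0,"rx":0,"ry":0,"rz":0.67},{"dx":0.033,"dy":-0.076,"dz":0,"rx":0,"ry":0,"rz":0.67},{"dx":0.033,"dy":-0.076,"dz":0,"rx":0,"ry":0,"rz":0.67}]' >/dev/null
python3 -c "
from h import *
rep();move([pk(29,3,61,72)])"
```

```text
feeder mm [53.4 33.2 69.3] toolx deg -37.94 F [-0.3  0.2 -0.6] t 27.0
dx 0.0022 dy 0.0005 dz -0.0034 rz 0.1823
```

```bash
python3 -m inch '[{"dx":0.002,"dy":0,"dz":0,"rx":0,"ry":0,"rz":0.18},{"dx":0.002,"dy":0,"dz":0,"rx":0,"ry":0,"rz":0.18},{"dx":0.002,"dy":0,"dz":0.03,"rx":0,"ry":0,"rz":0.18},{"dx":0.002,"dy":0,"dz":0.05,"rx":0,"ry":0,"rz":0.18},{"dx":0.002,"dy":0,"dz":0.05,"rx":0,"ry":0,"rz":0.18}]' >/dev/null
python3 -c "
from h import *
rep();wheel2();move([pk(29,9,61,30),pk(32,11,61,30),pk(35,11,61,30),pk(38,11,61,30),pk(41,11,61,30)])"
```

```text
feeder mm [53.6 33.9 27. ] toolx deg -53.09 F [ 1.2  0.1 -0.1] t 27.5
wheel fit x0,y0,phi [ 1.1 -1.3 21.1] cost 0.046 conf 0.87
dx -0.0001 dy 0.0078 dz -0.0000 rz 0.0061
dx 0.0006 dy 0.0143 dz -0.0000 rz -0.0288
dx 0.0016 dy 0.0182 dz -0.0000 rz -0.0637
dx 0.0028 dy 0.0221 dz -0.0000 rz -0.0986
dx 0.0042 dy 0.0259 dz -0.0000 rz -0.1335
```

```bash
python3 -m inch '[{"dx":0,"dy":0.0078,"dz":-0.001,"rx":0,"ry":0,"rz":0},{"dx":0.0006,"dy":0.0143,"dz":-0.001,"rx":0,"ry":0,"rz":-0.029},{"dx":0.0016,"dy":0.018,"dz":-0.001,"rx":0,"ry":0,"rz":-0.064},{"dx":0.0028,"dy":0.022,"dz":-0.001,"rx":0,"ry":0,"rz":-0.099},{"dx":0.0042,"dy":0.026,"dz":-0.001,"rx":0,"ry":0,"rz":-0.134}]' >/dev/null
python3 -c "
from h import *
rep();im=wheel2();caps(im);move([pk(44,11,61,31),pk(47,11,61,31),pk(50,11,61,31),pk(53,11,61,31),pk(56,11,61,31)])"
```

```text
feeder mm [37.8 46.5 33.1] toolx deg -41.46 F [ 2.1 -3.2 -0.3] t 28.1
wheel fit x0,y0,phi [ 0.9 -1.5 34.7] cost 0.048 conf 0.81
0.78 cap [ 53.7 -22.4] res 1.7 dir from axis 338.2 r 56.4
0.65 cap [-46.2 -37.7] res 0.4 dir from axis 217.4 r 59.7
dx -0.0017 dy 0.0043 dz 0.0026 rz -0.0354
dx -0.0007 dy 0.0082 dz 0.0026 rz -0.0703
dx 0.0006 dy 0.0120 dz 0.0026 rz -0.1052
dx 0.0020 dy 0.0158 dz 0.0026 rz -0.1401
dx 0.0036 dy 0.0196 dz 0.0026 rz -0.1750
```

```bash
python3 -m inch '[{"dx":-0.0017,"dy":0.0043,"dz":0.002,"rx":0,"ry":0,"rz":-0.035},{"dx":-0.0007,"dy":0.008,"dz":0.002,"rx":0,"ry":0,"rz":-0.07},{"dx":0.0006,"dy":0.012,"dz":0.002,"rx":0,"ry":0,"rz":-0.105},{"dx":0.002,"dy":0.0158,"dz":0.002,"rx":0,"ry":0,"rz":-0.14},{"dx":0.0036,"dy":0.0196,"dz":0.002,"rx":0,"ry":0,"rz":-0.175}]' >/dev/null
python3 -c "
from h import *
rep();im=wheel2();caps(im);move([pk(59,11,61,31),pk(60,11,61,31),pk(61,11,61,31),pk(62,11,61,31),pk(63,11,61,31)])"
```

```text
feeder mm [24.6 54.6 32.7] toolx deg -26.48 F [ 2.1 -8.2  3.8] t 28.75
wheel fit x0,y0,phi [ 0.5 -1.7 49.7] cost 0.046 conf 0.87
0.92 cap [-34.7 -48.3] res 0.4 dir from axis 232.5 r 59.2
0.77 cap [57.5 -7.5] res 1.7 dir from axis 353.8 r 56.6
0.75 cap [-97.8  -2.7] res 0.3 dir from axis 180.7 r 99.1
dx -0.0006 dy 0.0044 dz 0.0016 rz -0.0347
dx -0.0002 dy 0.0057 dz 0.0016 rz -0.0464
dx 0.0001 dy 0.0070 dz 0.0016 rz -0.0580
dx 0.0005 dy 0.0083 dz 0.0016 rz -0.0696
dx 0.0009 dy 0.0096 dz 0.0016 rz -0.0813
```

```bash
python3 -m inch '[{"dx":-0.0006,"dy":0.003,"dz":0,"rx":0,"ry":0,"rz":-0.02},{"dx":-0.0004,"dy":0.0045,"dz":0,"rx":0,"ry":0,"rz":-0.035},{"dx":0,"dy":0.006,"dz":0,"rx":0,"ry":0,"rz":-0.05},{"dx":0.0001,"dy":0.007,"dz":0,"rx":0,"ry":0,"rz":-0.058},{"dx":0.0001,"dy":0.007,"dz":0,"rx":0,"ry":0,"rz":-0.058}]' >/dev/null
python3 -c "
from h import *
rep();im=wheel2();caps(im)"
```

```text
feeder mm [20.4 59.2 31.8] toolx deg -21.58 F [ 2.3 -5.1  2.8] t 29.4
wheel fit x0,y0,phi [ 1.  -1.9 55.5] cost 0.045 conf 0.89
0.95 cap [58.5 -1.7] res 1.7 dir from axis 359.7 r 57.2
0.79 cap [-97.1  -3.1] res 0.3 dir from axis 181.0 r 98.4
0.74 cap [-29.  -51.8] res 0.4 dir from axis 239.0 r 58.8
```

```bash
python3 -m inch '[{"dx":0,"dy":0,"dz":-0.005,"rx":0,"ry":0,"rz":0},{"dx":0,"dy":0,"dz":-0.03,"rx":0,"ry":0,"rz":0},{"dx":0,"dy":0,"dz":-0.09,"rx":0,"ry":0,"rz":0},{"dx":0,"dy":0,"dz":-0.15,"rx":0,"ry":0,"rz":0},{"dx":0,"dy":0,"dz":-0.17,"rx":0,"ry":0,"rz":0}]' >/dev/null
python3 -m inch '[{"dx":-0.05,"dy":0,"dz":-0.06,"rx":0,"ry":0,"rz":0},{"dx":-0.05,"dy":0,"dz":-0.06,"rx":0,"ry":0,"rz":0},{"dx":-0.05,"dy":0,"dz":-0.06,"rx":0,"ry":0,"rz":0}]' >/dev/null
python3 -c "
from h import *
rep();im=wheel2(save='w12');caps(im);cv2.imwrite('pics/w12c.png',cv2.resize(im[:260,120:520,::-1],None,fx=2,fy=2))"
```

```text
feeder mm [ 40.   96.2 215.4] toolx deg -21.6 F [-1.  -1.1 -0.5] t 30.35
wheel fit x0,y0,phi [ 1.4 -1.  55.5] cost 0.039 conf 0.77
0.89 cap [61.7  0.2] res 0.7 dir from axis 1.5 r 60.4
0.68 cap [-26.3 -51.3] res 0.7 dir from axis 241.0 r 57.1
0.67 cap [-98.  -0.] res 2.0 dir from axis 179.2 r 99.4
```

View pics/w12c.png

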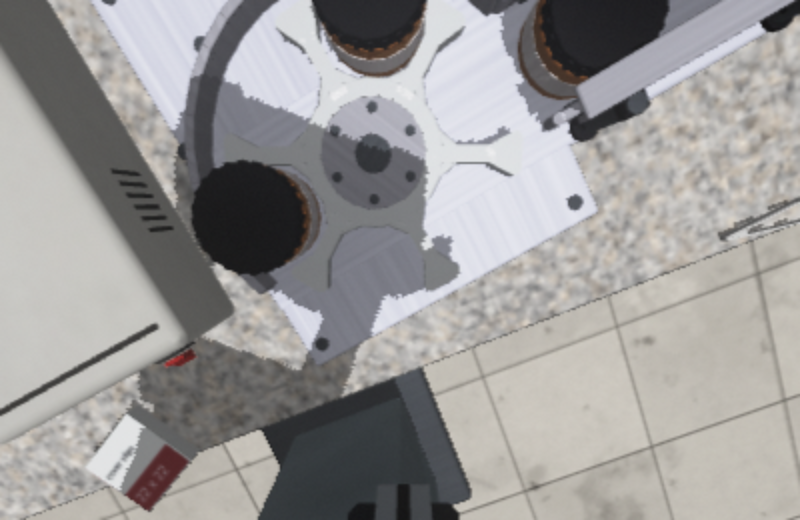

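The view shows jar_1 in the pocket before the reader at about (370,30) and jar_0 at (250,215). Jar_2 at (600,40) is only about 99 mm from the axis, which is marginal, so I'll nudge it back a few mm.

```bash
python3 -c "
from h import *
move([(-36,-0.5,180,125)])"
```

```text
dx 0.1524 dy 0.0256 dz 0.1087 rz -0.3369
```

```bash
python3 -m inch '[{"dx":0.152,"dy":0.0256,"dz":0.108,"rx":0,"ry":0,"rz":-0.337},{"dx":0.152,"dy":0.0256,"dz":0.108,"rx":0,"ry":0,"rz":-0.337},{"dx":0.152,"dy":0.0256,"dz":0.108,"rx":0,"ry":0,"rz":-0.337},{"dx":0.152,"dy":0.0256,"dz":0.108,"rx":0,"ry":0,"rz":-0.337},{"dx":0.152,"dy":0.0256,"dz":0.108,"rx":0,"ry":0,"rz":-0.337}]' >/dev/null
python3 -m inch '[{"dx":0,"dy":0,"dz":0,"rx":0,"ry":0,"rz":0},{"dx":0,"dy":0,"dz":0,"rx":0,"ry":0,"rz":0}]' >/dev/null
python3 -c "
from h import *
rep();im=wheel2();caps(im);move([(-40,-0.5,180,57)])"
```

```text
feeder mm [-36.3  -0.9 128.7] toolx deg 7.39 F [ 0.  -0.3  0.7] t 31.2
wheel fit x0,y0,phi [ 1.4 -2.  56. ] cost 0.087 conf 0.69
0.97 cap [59.9 -3.6] res 1.4 dir from axis 357.8 r 58.6
0.86 cap [-105.1   -0.8] res 1.2 dir from axis 179.7 r 106.4
0.55 cap [-29.1 -55.2] res 1.0 dir from axis 240.5 r 61.8
dx -0.0006 dy 0.0045 dz 0.0904 rz 0.0001
```

From directly ahead, jar_2 measures 106 mm from the axis, which matches the expected 107 mm. The earlier value was biased by the rail hiding part of the cap, so no nudge is needed. The arm touches nothing, so I'll hand in.

```bash
python3 -m inch '[{"dx":0,"dy":0,"dz":-0.06,"rx":0,"ry":0,"rz":0},{"dx":0,"dy":0,"dz":-0.08,"rx":0,"ry":0,"rz":0},{"dx":0,"dy":0,"dz":-0.08,"rx":0,"ry":0,"rz":0}]' >/dev/null; python3 -c "
from h import *
im=wheel2();caps(im);rep();print(ticket.job_done())"
```

```text
wheel fit x0,y0,phi [ 0.9 -1.4 55.6] cost 0.071 conf 0.88
0.91 cap [-101.    -0.5] res 1.3 dir from axis 179.5 r 102.3
0.76 cap [61.  -2.1] res 0.8 dir from axis 359.3 r 59.7
0.59 cap [-26.8 -53.3] res 1.6 dir from axis 241.5 r 59.0
feeder mm [-35.8  -0.4 190.9] toolx deg 7.43 F [ 0.8 -0.  -0.6] t 31.8
the job is handed in; nothing more can be done
None
```

The job is handed in after about 32 s: the freed jar bore on the hub at about 8 N, was held there for over a second, and now stands before the reader at about 240°; the second jar read 98 to 106 mm from the axis by view (102 mm last, 99 mm needed), so it is probably clear of the wheel, though not by a sure margin.

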